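# Unstack the washing-up and register the boards on their dowel stands

### The arm

A 6-joint arm with a two-finger parallel gripper is mounted at the origin on the work surface. World frame = base frame: x ahead of the robot, y to its left, z up, the work surface at z = 0. Lengths are in m, angles in degrees, forces in N, time in s.
With the tool pointing down it reaches from about 0.15 to 0.775 m from the base axis. Payload 6.1 kg.
Tool frame: the origin (TCP) lies at the very end of the fingers, on their centre line; the grasp point (between the pads) lies 19 mm behind it; z points along the fingers, y is the line along which they close (so a half turn about z gives the same grasp; the last joint's range is limited). The gripper opens to 85 mm and grips with 20 to 120 N. Pads are 22 mm wide; open, the fingers measure 114 mm over their backs; the gripper's body (76 mm by 85 mm) begins 54 mm behind the grasp point. The pads swing forward as they close: fully open they stand 13 mm farther back than shut.
Start: joints at [-64.572, 7.208, -2.269, 80.523, 0, 90], TCP at [0.225, -0.474, 0.231] pointing down, gripper open.
Joint ranges: [-155.77, 155.77], [-54.66, 111.73], [-72.52, 77.12], [-102.08, 115.82], [-83.92, 84.16], [-180, 180]. Speed limits (degrees/s): [136.94, 136.94, 172.46, 180, 180, 180].

### API

Orientations are given as a 3x3 rotation matrix whose columns are the frame's x, y, z axes.
In Python, from rig import env gives the robot as it stands. The module is installed in compiled form; this text tells all that it offers.
- The arm moves only by the shell command python3 -m creep 'ROWS'. ROWS is JSON, a list of rows, each an object with "twist": the turn, a rotation vector about the tool's x, y, z normalised to -1 to 1, where 1 is pi rad, a list of three; "xyz": the shift along the tool's x, y, z normalised to -1 to 1, where 1 is 250 mm, a list of three; "grip": the opening, from 0 (shut) to 1 (fully open). In form: [{"twist": [rx, ry, rz], "xyz": [dx, dy, dz], "grip": grip}, ...]. A call has 1 to 8 rows; each row is the pose to reach, as a shift and turn from the pose commanded when the call began, along the tool's axes at that moment, turning the shorter way round; what a row does not reach only later rows make up. A row lasts 1/8 s, in which the tool goes at most 62.5 mm and 10.7 degrees, less where a joint would pass 70% of its speed; a pose out of reach is approached as far as the arm can. A call with a number of a shift or a turn outside -1 to 1 is refused whole. A call with a gripper value outside its range is refused whole. The fingers move at their own pace and stop on an object; the grip force is fixed at half the most. Time passes only in rows, so rows that repeat a pose let the fingers close. It gives the time, the measured TCP pose, the force, the opening and the grip force at its end, in the units of the state.
- env.observe(): the state, without advancing time (a new reading comes with each control period).
- env.capture(name): name is "side" or "top"; returns a dict with "image" (480x640x3 uint8, red, green, blue), "K" (3x3 intrinsics, pixels), "R" (3x3) and "t" (3): a world point X has camera coordinates R X + t. Camera axes: x right, y down, z forward; pixel columns grow to the right and rows downward; lengths in m; the calibration is good to about 2 mm. A picture is of the moment at which its call begins. There is no depth.
- env.sign_off(): hands the job in; it is judged then, once.
Trained networks look in the newest picture that a camera, given by its name, has taken for a name from the list of things; names that differ only in an ending like _2 or _b are one class to them, and where a whole thing is asked for, a point or a joint stands for the part that bears it (a point fixed in the world has none). Each returns a list of dicts, best first, with "confidence" (0 to 1); they miss things now and then, are a little off and sometimes report something else, mostly with a low value. They report only what shows in the picture. A call takes as long as a camera call. They do not tell look-alikes from the thing itself.
- env.spot_in(camera, label): "rect" ([left, top, right, bottom] in pixels, round what is visible of it).
- env.pinpoint(camera, label): "at" ([column, row] in pixels: a listed point, or the origin of a listed thing).
The state is a dict: "t": time; "qpos": joint angles; "dq": joint speeds; "effort": joint torques, N m; "ee_pos": TCP position; "tcp_rot": TCP orientation; "force": force on the tool from outside, world axes, zero at the start; "moment": the same for the moment, N m; "grip_width": finger opening in m; "gripper_force": force on a finger pad.
Only numpy, scipy, OpenCV 4.12 (cv2) and the standard library are available. Lean on these libraries where they do the work, as an engineer would, in place of code of your own. Each camera call takes 0.05 s, during which the arm holds its last target. There are 200 camera calls.

### The job

Take the stack on the worktop apart from the top down, one piece at a time: first set the teal bowl in the middle of the dark coaster, then the bamboo steamer basket in the middle of the cork mat, then lower the yellow and last the green chopping board with both holes over the two dowels of the stand of its own colour, so that each lies flat on the base. Set everything down upright and let go; put the ceramic bowl down gently rather than dropping or tipping it, and leave the salt and pepper pots standing where they are.

Things in the scene. Friction and masses are not known exactly. Their poses are not given: they have to be found in the camera images.
- bowl: Teal ceramic bowl, round, rim 66 mm outside diameter, 50 mm tall, outside vertical over the top 20 mm and narrowing below to a 44 mm foot, wall 4 mm, 150 g nominal. Top of the stack: it stands inside the steamer and rises 20 mm above the steamer's rim. Origin: centre of the underside, z up.
- steamer: Bamboo steamer basket, open round box, 130 mm outside diameter, 38 mm tall, upright wall 8 mm thick all round, floor 8 mm thick, 130 g nominal; it can be lifted by pinching the wall at any point. Lies centred on the yellow board. Origin: centre of the underside, z up.
- board_yellow: Yellow PE chopping board, 200 x 58 x 15 mm, two round through-holes of 17 mm on its long centre line, 80 mm either side of the middle; 160 g nominal. Origin: centre of the underside, x along the 200 mm, y along the 58 mm, z up. It lies flat across the green board, under the steamer.
- board_green: Green PE chopping board, 200 x 58 x 15 mm, two round through-holes of 17 mm on its long centre line, 80 mm either side of the middle; 160 g nominal. Origin: centre of the underside, x along the 200 mm, y along the 58 mm, z up. Bottom of the stack, flat on the worktop, roughly square to the yellow board.
- stand_yellow: Yellow-ended stand, fixed: wooden base 224 x 84 x 12 mm, a yellow block across each end (22 mm), two steel dowels, diameter 10 mm, 80 mm either side of the middle along x, rising 27 mm above the base, tips chamfered. A board on both dowels lies flat on the base, origin 12 mm above the stand's. Origin: centre of the underside, x along the 224 mm, z up.
- stand_green: Green-ended stand, fixed: wooden base 224 x 84 x 12 mm, a green block across each end (22 mm), two steel dowels, diameter 10 mm, 80 mm either side of the middle along x, rising 27 mm above the base, tips chamfered. A board on both dowels lies flat on the base, origin 12 mm above the stand's. Origin: centre of the underside, x along the 224 mm, z up.
- cork_mat: Round cork mat, 154 mm diameter, 6 mm thick, fixed; place of the steamer. Origin: centre of the underside (its top is 6 mm above).
- coaster: Round dark slate coaster, 76 mm diameter, 6 mm thick, fixed; place of the bowl. Origin: centre of the underside (its top is 6 mm above).
- salt_pot: White salt pot, 44 mm across, 55 mm tall, loose. Origin: centre of the underside. A bystander standing among the things: not to be moved.
- pepper_pot: Dark wooden pepper pot, 44 mm across, 55 mm tall, loose. Origin: centre of the underside. A bystander standing among the things: not to be moved.
Not all that is in view belongs to the job. Several things have the shape of the board_yellow; the one meant has the colours described above.

How it is judged:
By the outcome, as a careful person would: the job done as asked, in the order asked, and still so for the second after the job is handed in, with the robot touching nothing.
It also fails if it takes over 112 s, if anything falls off the work surface, if the arm or the gripper's body presses on something with over 40 N, if the wrist force passes 120 N, or if a joint passes its speed limit or range.

## Working session

There is one attempt and no reset: what is moved stays moved. The work goes in short steps, Python scripts to look and compute and a shell command to move; the robot and the scene stay as the last step left them, time stands still between calls to the robot, and variables do not carry over. Pictures are saved under pics/ and viewed, at most 14 in all, crops included, and the job is handed in when it is done.

```bash
mkdir -p pics; python3 - <<'E'
from rig import env
import cv2,numpy as np
s=env.observe(); print(s['t'],s['ee_pos'],np.round(s['tcp_rot'],3).tolist(),s['grip_width'])
for c in('top','side'):
    d=env.capture(c); cv2.imwrite(f'pics/{c}0.png',d['image'][:,:,::-1]); print(c,d['K'].tolist(),np.round(d['R'],4).tolist(),d['t'])
    for l in 'bowl steamer board_yellow board_green stand_yellow stand_green cork_mat coaster salt_pot pepper_pot'.split():
        print(l,[(np.round(p['at']).tolist(),round(p['confidence'],2)) for p in env.pinpoint(c,l)],[(np.round(p['rect']).tolist(),round(p['confidence'],2)) for p in env.spot_in(c,l)])
E
```

```text
0.0 [ 0.22523474 -0.47378934  0.23052043] [[0.903, 0.429, -0.001], [0.429, -0.903, 0.001], [0.0, -0.002, -1.0]] 0.08544173243877998
top [[451.02287940328625, 0.0, 326.26662647161277], [0.0, 451.02287940328625, 236.20986745281044], [0.0, 0.0, 1.0]] [[-0.0164, -0.9998, 0.0098], [-0.9983, 0.0158, -0.0562], [0.0561, -0.0107, -0.9984]] [0.00764786 0.4406197  1.01487781]
bowl [([479.0, 229.0], 0.72)] [([469.0, 211.0, 503.0, 248.0], 0.94)]
steamer [([479.0, 235.0], 0.88)] []
board_yellow [([456.0, 338.0], 0.95)] [([433.0, 204.0, 527.0, 255.0], 0.82), ([421.0, 299.0, 498.0, 381.0], 0.8)]
board_green [] [([456.0, 188.0, 501.0, 282.0], 0.86)]
stand_yellow [([164.0, 231.0], 0.6)] [([139.0, 183.0, 189.0, 282.0], 0.89)]
stand_green [([317.0, 208.0], 0.89)] [([297.0, 157.0, 340.0, 256.0], 0.96)]
cork_mat [([405.0, 153.0], 0.82)] [([372.0, 120.0, 439.0, 183.0], 0.8)]
coaster [([235.0, 146.0], 0.76)] [([216.0, 130.0, 254.0, 165.0], 0.63)]
salt_pot [([242.0, 255.0], 0.87)] [([231.0, 245.0, 251.0, 264.0], 0.88)]
pepper_pot [] [([404.0, 246.0, 426.0, 268.0], 0.72)]
side [[524.6650478495491, 0.0, 322.98
[... 388 characters left out ...]
6.0], 0.84), ([319.0, 169.0, 350.0, 185.0], 0.83)]
board_green [] [([318.0, 167.0, 345.0, 184.0], 0.74), ([222.0, 244.0, 334.0, 290.0], 0.72), ([291.0, 148.0, 368.0, 170.0], 0.55)]
stand_yellow [([279.0, 440.0], 0.93)] [([204.0, 403.0, 351.0, 479.0], 0.68)]
stand_green [([277.0, 266.0], 0.6)] [([221.0, 245.0, 334.0, 291.0], 0.75)]
cork_mat [([245.0, 201.0], 0.92)] [([212.0, 178.0, 274.0, 219.0], 0.87), ([312.0, 329.0, 337.0, 360.0], 0.2)]
coaster [([191.0, 346.0], 0.92)] [([170.0, 327.0, 211.0, 364.0], 0.64)]
salt_pot [([326.0, 352.0], 0.94)] [([312.0, 329.0, 337.0, 360.0], 0.68), ([314.0, 124.0, 341.0, 155.0], 0.27)]
pepper_pot [([344.0, 202.0], 0.93)] [([336.0, 186.0, 353.0, 213.0], 0.93)]
```

View pics/top0.png

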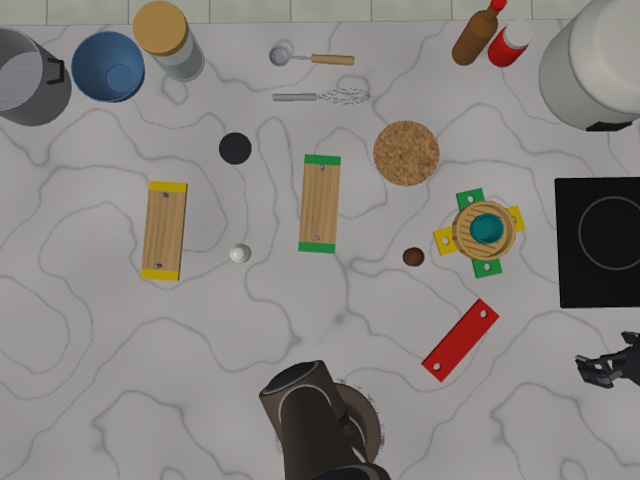

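View pics/side0.png

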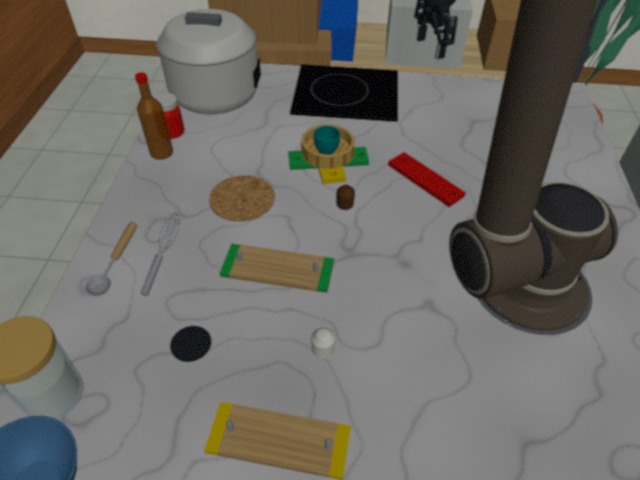

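The pictures show the stack at top (485,230), with the coaster at (235,148), the mat at (406,153), the yellow stand at (163,231) and the green stand at (320,204). The pots are at (240,254) and (413,257). The red board at (460,340) is a decoy.

```bash
cat > h.py <<'E'
from rig import env
import cv2,numpy as np
def ray(d,uv,z):
    uv=np.atleast_2d(np.asarray(uv,float)); v=np.c_[uv,np.ones(len(uv))]@np.linalg.inv(d['K']).T@d['R']
    c=-d['R'].T@d['t']; return (c+v*((z-c[2])/v[:,2])[:,None])[:,:2]
HSV=dict(teal=((84,120,40),(98,255,255)),yellow=((22,190,120),(29,255,255)),green=((55,120,60),(80,255,255)),dark=((0,0,0),(179,120,60)),cork=((8,60,80),(20,200,240)))
def mask(d,col,roi):
    m=cv2.inRange(cv2.cvtColor(d['image'],cv2.COLOR_RGB2HSV),*map(np.array,HSV[col])); k=np.zeros_like(m); x0,y0,x1,y1=roi; k[y0:y1,x0:x1]=255
    return m&k
def comps(d,col,roi,minA=15):
    n,l,st,c=cv2.connectedComponentsWithStats(mask(d,col,roi)); return [(c[i],st[i,4],l==i) for i in range(1,n) if st[i,4]>=minA]
def stand(d,col,roi,z=.012):
    """pose from the two coloured parts: centre, yaw, distance"""
    cs=sorted(comps(d,col,roi),key=lambda c:-c[1])[:2]; p=ray(d,[c[0] for c in cs],z); v=p[1]-p[0]
    return p.mean(0).round(4),round(np.degrees(np.arctan2(v[1],v[0]))%180,2),np.linalg.norm(v).round(4),[c[1] for c in cs]
def disc(d,col,roi,z):
    c=max(comps(d,col,roi),key=lambda c:c[1]); ct=max(cv2.findContours(c[2].astype(np.uint8),cv2.RETR_EXTERNAL,cv2.CHAIN_APPROX_NONE)[0],key=len)
    w=ray(d,cv2.convexHull(ct)[:,0],z); (x,y),r=cv2.minEnclosingCircle(w.astype(np.float32)*1000); e=cv2.fitEllipse((ray(d,ct[:,0],z)*1000).astype(np.float32))
    return (round(x,1),round(y,1),round(r,1)),np.round(e[0],1),np.round(e[1],1)
E
python3 - <<'E'
from h import *
R=dict(top=dict(sy=(130,170,200,290),sg=(290,145,350,265),b=(450,180,540,290),cork=(368,115,444,190),co=(210,125,260,170)),
 side=dict(sy=(200,395,360,480),sg=(215,238,340,296),b=(280,110,380,190),cork=(200,170,280,225),co=(165,320,215,368)))
for c in R:
    d=env.capture(c);r=R[c]; hsv=cv2.cvtColor(d['image'],cv2.COLOR_RGB2HSV); print(c)
    print('sy',stand(d,'yellow',r['sy'])); print('sg',stand(d,'green',r['sg']))
    print('by',[(x[0].round(1),x[1]) for x in comps(d,'yellow',r['b'])],'bg',stand(d,'green',r['b'],.015))
    print('bowl',disc(d,'teal',r['b'],.088)); print('cork',disc(d,'cork',r['cork'],.006)); print('coaster',disc(d,'dark',r['co'],.006)); print('steamer',disc(d,'cork',r['b'],.068))
E
```

```text
top
sy (array([0.4606, 0.3707]), np.float64(174.93), np.float64(0.2012), [np.int32(331), np.int32(330)])
sg (array([0.5171, 0.0154]), np.float64(175.46), np.float64(0.2018), [np.int32(318), np.int32(306)])
by [(array([516.5, 217.5]), np.int32(209)), (array([452.1, 242.3]), np.int32(98))] bg (array([ 0.4439, -0.3442]), np.float64(11.76), np.float64(0.1649), [np.int32(374), np.int32(319)])
bowl ((448.5, -337.4, 35.5), array([ 447.6, -338.2]), array([61.6, 69.6]))
cork ((632.2, -187.3, 76.7), array([ 632.1, -187.3]), array([150.7, 150.9]))
coaster ((648.5, 209.1, 36.8), array([648.8, 209.1]), array([70.9, 71.8]))
steamer ((444.6, -339.1, 70.0), array([ 444.7, -339.6]), array([126.6, 137.7]))
side
sy (array([0.4613, 0.3765]), np.float64(174.88), np.float64(0.2006), [np.int32(658), np.int32(597)])
sg (array([0.5174, 0.0231]), np.float64(175.57), np.float64(0.2023), [np.int32(320), np.int32(275)])
by [(array([332.2, 174.5]), np.int32(320))] bg (array([ 0.4415, -0.333 ]), np.float64(11.32), np.float64(0.1535), [np.int32(283), np.int32(257)])
bowl ((446.4, -315.8, 52.2), array([ 446.5, -318.3]), array([ 58.8, 104.4]))
cork ((631.5, -183.8, 77.6), array([ 632.1, -183.2]), array([149.9, 152. ]))
coaster ((648.9, 212.4, 37.0), array([648.9, 212.5]), array([70.7, 72.2]))
steamer ((443.2, -321.3, 83.0), array([ 443.8, -325.1]), array([118. , 162.6]))
```

```bash
cat >> h.py <<'E'
def go(x,y,z,yaw=None):
    """tool-axis shift/turn (normalised) from the present pose to x,y,z; yaw = world heading of tool x, mod 180"""
    s=env.observe(); R=np.array(s['tcp_rot']); p=R.T@(np.array([x,y,z])-s['ee_pos'])/.25
    y0=np.degrees(np.arctan2(R[1,0],R[0,0])); a=0 if yaw is None else (yaw-y0+90)%180-90
    print('xyz',p.round(3),'twist z',round(-a/180,4),'| yaw now',round(y0,2),'turn',round(a,1),'q',np.round(s['qpos'],1),'t',round(s['t'],2),'w',round(s['grip_width'],4))
def edges(d,col,roi,z):
    """extents in world x,y of a blob at height z: xmin,xmax,ymin,ymax"""
    c=max(comps(d,col,roi),key=lambda c:c[1]); ct=max(cv2.findContours(c[2].astype(np.uint8),cv2.RETR_EXTERNAL,cv2.CHAIN_APPROX_NONE)[0],key=len)
    w=ray(d,ct[:,0],z)*1000; return np.r_[w.min(0),w.max(0)].round(1)
E
python3 - <<'E'
from h import *
for c,b in (('top',(450,180,540,290)),('side',(280,110,380,190))):
    d=env.capture(c)
    print(c,'bowl xmin ymin xmax ymax',edges(d,'teal',b,.088),'steamer',edges(d,'cork',b,.068))
go(.447,-.3385,.17,25.4)
E
```

```text
top bowl xmin ymin xmax ymax [ 416.6 -371.7  478.4 -303.1] steamer [ 382.7 -407.5  508.7 -270.3]
side bowl xmin ymin xmax ymax [ 417.7 -367.8  478.2 -264.2] steamer [ 380.9 -405.2  508.9 -239.1]
xyz [ 1.033 -0.109  0.245] twist z 0.0002 | yaw now 25.43 turn -0.0 q [-64.6   7.2  -2.3  80.5   0.   90. ] t 2.3 w 0.0855
```

```bash
python3 -m creep '[{"twist":[0,0,-0.06],"xyz":[0.25,-0.03,0.04],"grip":0.87},{"twist":[0,0,-0.11],"xyz":[0.5,-0.05,0.08],"grip":0.87},{"twist":[0,0,-0.16],"xyz":[0.75,-0.08,0.12],"grip":0.87},{"twist":[0,0,-0.209],"xyz":[1,-0.109,0.15],"grip":0.87},{"twist":[0,0,-0.209],"xyz":[1,-0.109,0.15],"grip":0.87},{"twist":[0,0,-0.209],"xyz":[1,-0.109,0.15],"grip":0.87}]'; python3 - <<'E'
from h import *
go(.4475,-.338,.12,63)
d=env.capture('top'); cv2.imwrite('pics/top1.png',cv2.resize(d['image'][130:330,400:640,::-1],None,fx=3,fy=3))
d=env.capture('side'); cv2.imwrite('pics/side1.png',cv2.resize(d['image'][60:220,220:440,::-1],None,fx=3,fy=3))
E
```

```text
t: 3.05
ee_pos: [0.4396, -0.3419, 0.1936]
tcp_rot: [[0.453, 0.892, -0.001], [0.892, -0.453, 0.0], [-0.0, -0.001, -1.0]]
force: [-0.1, -0.0, 0.5]
grip_width: 0.0743
gripper_force: 0.0
xyz [0.028 0.021 0.294] twist z 0.0004 | yaw now 63.08 turn -0.1 q [-37.9  10.8  -2.7  76.5  -0.   79.1] t 3.05 w 0.0743
```

```bash
python3 -m creep '[{"twist":[0,0,0],"xyz":[0.028,0.021,0.2],"grip":0.87},{"twist":[0,0,0],"xyz":[0.028,0.021,0.35],"grip":0.87},{"twist":[0,0,0],"xyz":[0.028,0.021,0.42],"grip":0.87},{"twist":[0,0,0],"xyz":[0.028,0.021,0.46],"grip":0.87},{"twist":[0,0,0],"xyz":[0.028,0.021,0.46],"grip":0.87}]'; python3 - <<'E'
from h import *
go(.4475,-.338,.058,63)
d=env.capture('side'); cv2.imwrite('pics/side1.png',cv2.resize(d['image'][60:220,220:440,::-1],None,fx=3,fy=3))
E
```

```text
t: 3.78
ee_pos: [0.4473, -0.3389, 0.0793]
tcp_rot: [[0.454, 0.891, 0.001], [0.891, -0.454, -0.0], [-0.0, 0.001, -1.0]]
force: [-0.0, 0.0, 0.4]
grip_width: 0.0745
gripper_force: 0.0
xyz [ 0.004 -0.001  0.085] twist z -0.0 | yaw now 62.99 turn 0.0 q [-37.2  13.5 -14.   62.5  -0.   79.9] t 3.77 w 0.0745
```

View pics/side1.png

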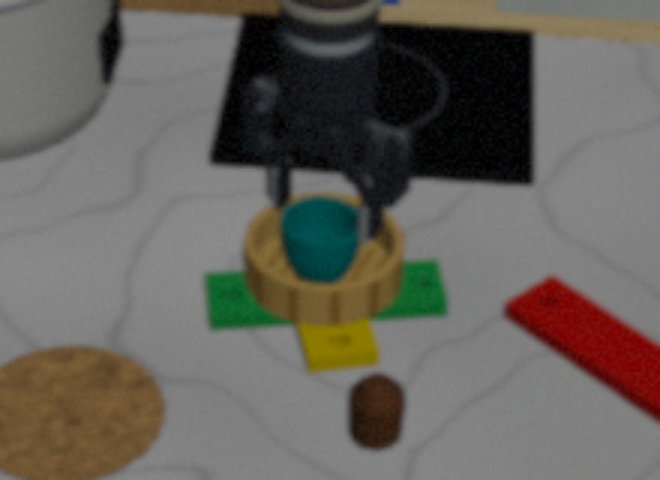

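The fingers straddle the bowl rim at crop (280,200) and (370,220). Next I lower and close.

```bash
python3 -m creep '[{"twist":[0,0,0],"xyz":[0.004,0,0.05],"grip":0.87},{"twist":[0,0,0],"xyz":[0.004,0,0.085],"grip":0.87},{"twist":[0,0,0],"xyz":[0.004,0,0.085],"grip":0.87},{"twist":[0,0,0],"xyz":[0.004,0,0.085],"grip":0.6},{"twist":[0,0,0],"xyz":[0.004,0,0.085],"grip":0.6},{"twist":[0,0,0],"xyz":[0.004,0,0.085],"grip":0.6},{"twist":[0,0,0],"xyz":[0.004,0,0.085],"grip":0.6}]'
```

```text
t: 4.7
ee_pos: [0.4481, -0.3376, 0.0581]
tcp_rot: [[0.453, 0.891, 0.001], [0.891, -0.453, -0.0], [-0.0, 0.001, -1.0]]
force: [0.6, 0.8, 6.0]
grip_width: 0.0642
gripper_force: 66.6
```

```bash
python3 -m creep '[{"twist":[0,0,0],"xyz":[0,0,-0.03],"grip":0.6},{"twist":[0,0,0],"xyz":[0,0,-0.08],"grip":0.6},{"twist":[0,0,0],"xyz":[0,0,-0.16],"grip":0.6},{"twist":[0,0,0],"xyz":[0,0,-0.28],"grip":0.6},{"twist":[0,0,0],"xyz":[0,0,-0.42],"grip":0.6},{"twist":[0,0,0],"xyz":[0,0,-0.5],"grip":0.6},{"twist":[0,0,0],"xyz":[0,0,-0.5],"grip":0.6}]'; python3 - <<'E'
from h import *
d=env.capture('side'); cv2.imwrite('pics/side2.png',cv2.resize(d['image'][20:220,220:440,::-1],None,fx=3,fy=3))
go(.649,.211,.18)
E
```

```text
t: 5.58
ee_pos: [0.4486, -0.338, 0.1847]
tcp_rot: [[0.453, 0.891, 0.003], [0.891, -0.453, -0.002], [-0.001, 0.004, -1.0]]
force: [0.1, 0.3, -1.9]
grip_width: 0.0637
gripper_force: 66.2
xyz [ 2.321 -0.278  0.011] twist z 0.0 | yaw now 63.04 turn 0 q [-37.   11.3  -3.5  75.2  -0.   80. ] t 5.62 w 0.0641
```

View pics/side2.png

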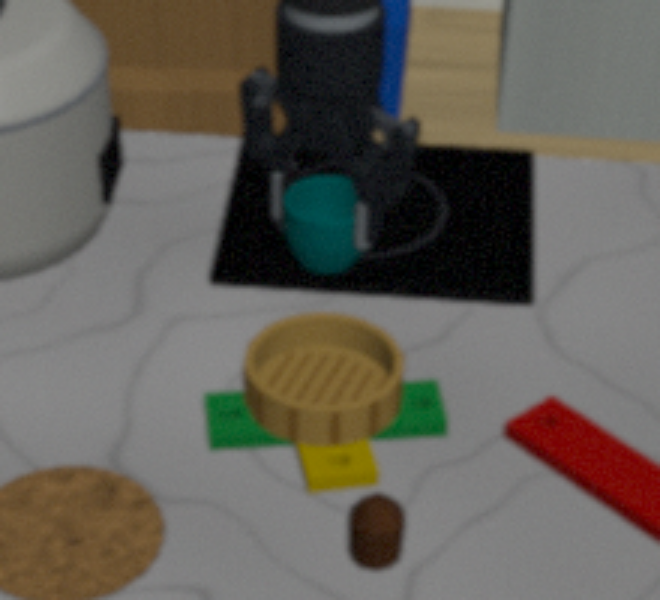

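The bowl hangs upright in the fingers at crop (325,225), and the steamer still lies on the boards.

```bash
python3 -m creep '[{"twist":[0,0,0],"xyz":[0.08,-0.01,0],"grip":0.6},{"twist":[0,0,0],"xyz":[0.22,-0.03,0],"grip":0.6},{"twist":[0,0,0],"xyz":[0.4,-0.05,0],"grip":0.6},{"twist":[0,0,0],"xyz":[0.6,-0.07,0],"grip":0.6},{"twist":[0,0,0],"xyz":[0.8,-0.1,0],"grip":0.6},{"twist":[0,0,0],"xyz":[1,-0.12,0],"grip":0.6}]'
python3 -m creep '[{"twist":[0,0,0],"xyz":[0.2,-0.02,0],"grip":0.6},{"twist":[0,0,0],"xyz":[0.4,-0.05,0],"grip":0.6},{"twist":[0,0,0],"xyz":[0.6,-0.07,0],"grip":0.6},{"twist":[0,0,0],"xyz":[0.8,-0.1,0],"grip":0.6},{"twist":[0,0,0],"xyz":[1,-0.12,0],"grip":0.6}]'
python3 -m creep '[{"twist":[0,0,0],"xyz":[0.15,-0.02,0],"grip":0.6},{"twist":[0,0,0],"xyz":[0.25,-0.03,0],"grip":0.6},{"twist":[0,0,0],"xyz":[0.32,-0.038,0.1],"grip":0.6},{"twist":[0,0,0],"xyz":[0.32,-0.038,0.25],"grip":0.6},{"twist":[0,0,0],"xyz":[0.32,-0.038,0.4],"grip":0.6},{"twist":[0,0,0],"xyz":[0.32,-0.038,0.48],"grip":0.6},{"twist":[0,0,0],"xyz":[0.32,-0.038,0.48],"grip":0.6}]'
python3 - <<'E'
from h import *
go(.649,.211,.028)
a=env.capture('top');b=env.capture('side')
cv2.imwrite('pics/p3.png',np.hstack([cv2.resize(x[:,:,::-1],(400,400)) for x in (a['image'][96:196,185:285],b['image'][290:390,140:240])]))
z=float(env.observe()['ee_pos'][2]-.020+.05)
print(z,'bowl',edges(a,'teal',(185,96,285,196),z),edges(b,'teal',(140,270,260,400),z),edges(b,'dark',(140,270,260,400),.006))
print('steamer',edges(a,'cork',(450,180,540,290),.068),edges(b,'cork',(280,110,380,190),.068))
E
```

```text
t: 6.38
ee_pos: [0.5339, -0.0982, 0.1814]
tcp_rot: [[0.453, 0.892, -0.002], [0.892, -0.453, 0.001], [-0.0, -0.002, -1.0]]
force: [0.3, 0.1, -2.0]
grip_width: 0.0639
gripper_force: 66.2
t: 7.0
ee_pos: [0.6201, 0.1381, 0.1812]
tcp_rot: [[0.452, 0.892, -0.002], [0.892, -0.452, -0.0], [-0.001, -0.002, -1.0]]
force: [1.8, -0.3, -1.3]
grip_width: 0.0639
gripper_force: 66.2
t: 7.88
ee_pos: [0.646, 0.2114, 0.0591]
tcp_rot: [[0.453, 0.892, -0.006], [0.892, -0.453, -0.002], [-0.004, -0.005, -1.0]]
force: [-0.1, 1.1, -0.6]
grip_width: 0.064
gripper_force: 66.2
xyz [0.005 0.012 0.124] twist z 0.0 | yaw now 63.09 turn 0 q [ 18.1  26.7   2.2  65.8   0.  135. ] t 7.88 w 0.064
0.09252313204078008 bowl [605.  172.6 669.4 208.6] [612.6 192.6 676.4 261.3] [613.   43.5 792.  248.5]
steamer [ 382.7 -407.6  508.7 -270.3] [ 380.9 -405.2  508.4 -238.5]
```

View pics/p3.png

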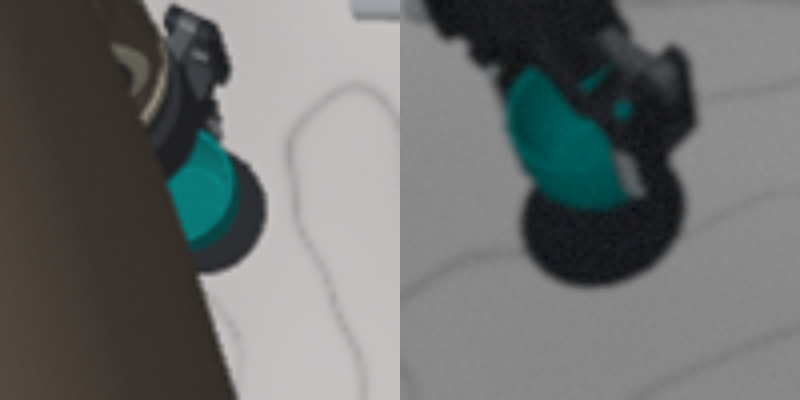

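The bowl is held upright about 33 mm over the coaster. Next I lower it in stages.

```bash
python3 -m creep '[{"twist":[0,0,0],"xyz":[0.005,0.012,0.05],"grip":0.6},{"twist":[0,0,0],"xyz":[0.005,0.012,0.09],"grip":0.6},{"twist":[0,0,0],"xyz":[0.005,0.012,0.112],"grip":0.6},{"twist":[0,0,0],"xyz":[0.005,0.012,0.12],"grip":0.6},{"twist":[0,0,0],"xyz":[0.005,0.012,0.12],"grip":0.6}]'
python3 -m creep '[{"twist":[0,0,0],"xyz":[0,0,0.004],"grip":0.6},{"twist":[0,0,0],"xyz":[0,0,0.008],"grip":0.6},{"twist":[0,0,0],"xyz":[0,0,0.008],"grip":0.6}]'
```

```text
t: 8.6
ee_pos: [0.6519, 0.2108, 0.0325]
tcp_rot: [[0.453, 0.891, -0.0], [0.891, -0.453, -0.0], [-0.0, -0.0, -1.0]]
force: [0.1, -0.6, -1.6]
grip_width: 0.0639
gripper_force: 66.3
t: 8.98
ee_pos: [0.652, 0.2108, 0.0306]
tcp_rot: [[0.453, 0.891, 0.0], [0.891, -0.453, 0.0], [0.0, 0.0, -1.0]]
force: [-0.3, -0.4, -1.0]
grip_width: 0.0639
gripper_force: 66.3
```

```bash
python3 -m creep '[{"twist":[0,0,0],"xyz":[-0.005,-0.01,0.004],"grip":0.6},{"twist":[0,0,0],"xyz":[-0.005,-0.01,0.008],"grip":0.6},{"twist":[0,0,0],"xyz":[-0.005,-0.01,0.01],"grip":0.6},{"twist":[0,0,0],"xyz":[-0.005,-0.01,0.01],"grip":0.6}]'
python3 -m creep '[{"twist":[0,0,0],"xyz":[0,0,0.004],"grip":0.6},{"twist":[0,0,0],"xyz":[0,0,0.006],"grip":0.6},{"twist":[0,0,0],"xyz":[0,0,0.006],"grip":0.6}]'
```

```text
t: 9.48
ee_pos: [0.6492, 0.2109, 0.028]
tcp_rot: [[0.453, 0.891, -0.0], [0.891, -0.453, 0.0], [-0.0, -0.0, -1.0]]
force: [0.7, 0.4, -1.4]
grip_width: 0.0637
gripper_force: 66.3
t: 9.85
ee_pos: [0.6491, 0.2108, 0.0265]
tcp_rot: [[0.453, 0.891, -0.0], [0.891, -0.453, -0.0], [-0.0, -0.0, -1.0]]
force: [0.9, -0.8, -1.5]
grip_width: 0.0639
gripper_force: 66.3
```

```bash
python3 -m creep '[{"twist":[0,0,0],"xyz":[0,0,0.004],"grip":0.6},{"twist":[0,0,0],"xyz":[0,0,0.004],"grip":0.6}]'
python3 -m creep '[{"twist":[0,0,0],"xyz":[0,0,0.004],"grip":0.6},{"twist":[0,0,0],"xyz":[0,0,0.004],"grip":0.6}]'
python3 -m creep '[{"twist":[0,0,0],"xyz":[0,0,0.004],"grip":0.6},{"twist":[0,0,0],"xyz":[0,0,0.004],"grip":0.6}]'
```

```text
t: 10.1
ee_pos: [0.6493, 0.2109, 0.0262]
tcp_rot: [[0.453, 0.891, 0.001], [0.891, -0.453, 0.0], [0.0, 0.0, -1.0]]
force: [-1.5, -1.6, 3.5]
grip_width: 0.0641
gripper_force: 66.6
t: 10.35
ee_pos: [0.6493, 0.2109, 0.0262]
tcp_rot: [[0.453, 0.891, 0.001], [0.891, -0.453, 0.0], [0.001, 0.001, -1.0]]
force: [-4.0, -1.4, 9.1]
grip_width: 0.0641
gripper_force: 67.5
t: 10.6
ee_pos: [0.6493, 0.2109, 0.0261]
tcp_rot: [[0.453, 0.891, 0.002], [0.891, -0.453, 0.001], [0.001, 0.001, -1.0]]
force: [-6.0, -1.8, 13.7]
grip_width: 0.0637
gripper_force: 68.0
```

```bash
python3 -m creep '[{"twist":[0,0,0],"xyz":[0,0,-0.009],"grip":0.6},{"twist":[0,0,0],"xyz":[0,0,-0.009],"grip":0.6},{"twist":[0,0,0],"xyz":[0,0,-0.009],"grip":0.8},{"twist":[0,0,0],"xyz":[0,0,-0.009],"grip":0.88},{"twist":[0,0,0],"xyz":[0,0,-0.009],"grip":0.93},{"twist":[0,0,0],"xyz":[0,0,-0.009],"grip":0.93}]'
python3 -m creep '[{"twist":[0,0,0],"xyz":[0,0,-0.04],"grip":0.93},{"twist":[0,0,0],"xyz":[0,0,-0.1],"grip":0.93},{"twist":[0,0,0],"xyz":[0,0,-0.22],"grip":0.93},{"twist":[0,0,0],"xyz":[0,0,-0.4],"grip":0.93},{"twist":[0,0,0],"xyz":[0,0,-0.56],"grip":0.93},{"twist":[0,0,0],"xyz":[0,0,-0.56],"grip":0.93}]'
python3 - <<'E'
from h import *
go(.397,-.3045,.14,52.6)
E
```

```text
t: 11.35
ee_pos: [0.6492, 0.2108, 0.0256]
tcp_rot: [[0.453, 0.891, -0.0], [0.891, -0.453, -0.0], [-0.0, -0.0, -1.0]]
force: [0.4, -0.5, 0.1]
grip_width: 0.0797
gripper_force: 0.0
t: 12.1
ee_pos: [0.6512, 0.2115, 0.1717]
tcp_rot: [[0.453, 0.891, 0.008], [0.891, -0.453, 0.003], [0.006, 0.006, -1.0]]
force: [0.2, 0.3, -1.0]
grip_width: 0.0798
gripper_force: 0.0
xyz [-2.301  0.028  0.113] twist z 0.058 | yaw now 63.05 turn -10.4 q [ 18.   24.8  13.4  78.2  -0.  134.9] t 12.1 w 0.0798
```

```bash
python3 -m creep '[{"twist":[0,0,0],"xyz":[-0.2,0,0],"grip":0.4},{"twist":[0,0,0],"xyz":[-0.4,0,0],"grip":0.4},{"twist":[0,0,0],"xyz":[-0.6,0.01,0],"grip":0.4},{"twist":[0,0,0],"xyz":[-0.8,0.01,0],"grip":0.4},{"twist":[0,0,0],"xyz":[-1,0.01,0],"grip":0.4}]'
python3 -m creep '[{"twist":[0,0,0],"xyz":[-0.2,0,0],"grip":0.4},{"twist":[0,0,0],"xyz":[-0.4,0,0],"grip":0.4},{"twist":[0,0,0],"xyz":[-0.6,0.01,0],"grip":0.4},{"twist":[0,0,0.058],"xyz":[-0.8,0.01,0],"grip":0.4},{"twist":[0,0,0.058],"xyz":[-1,0.01,0],"grip":0.4},{"twist":[0,0,0.058],"xyz":[-1,0.01,0],"grip":0.4}]'
python3 - <<'E'
from h import *
a=env.capture('top');b=env.capture('side')
cv2.imwrite('pics/p4.png',np.hstack([cv2.resize(x[:,:,::-1],(400,400)) for x in (a['image'][96:196,185:285],b['image'][290:390,140:240])]))
print('bowl',edges(a,'teal',(185,96,285,196),.056),edges(b,'teal',(140,270,260,400),.056))
go(.397,-.3045,.1,52.6)
E
```

```text
t: 12.72
ee_pos: [0.5369, -0.0144, 0.1657]
tcp_rot: [[0.453, 0.891, -0.0], [0.891, -0.453, -0.0], [-0.0, 0.0, -1.0]]
force: [1.5, -0.7, 1.6]
grip_width: 0.0341
gripper_force: 0.0
t: 13.48
ee_pos: [0.4254, -0.2394, 0.1658]
tcp_rot: [[0.611, 0.791, -0.0], [0.791, -0.611, -0.0], [-0.0, 0.0, -1.0]]
force: [-0.4, 1.2, 0.5]
grip_width: 0.0341
gripper_force: 0.0
bowl [609.1 172.2 676.2 238.2] [606.8 179.5 676.7 258.7]
xyz [-0.286  0.069  0.263] twist z -0.0004 | yaw now 52.52 turn 0.1 q [-29.1   3.7 -14.4  71.9   0.   98.4] t 13.57 w 0.0343
```

View pics/p4.png

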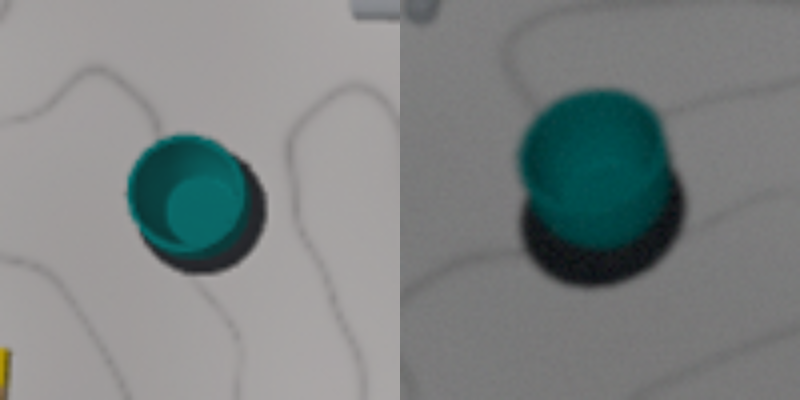

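The bowl stands upright but shows about 5–6 mm short of the coaster's middle in x, in both views. I'll go back and re-centre it before continuing.

```bash
python3 - <<'E'
from h import *
go(.647,.210,.166,53)
E
python3 -m creep '[{"twist":[0,0,0],"xyz":[0.2,-0.02,0],"grip":1},{"twist":[0,0,0],"xyz":[0.4,-0.05,0],"grip":1},{"twist":[0,0,0],"xyz":[0.6,-0.07,0],"grip":1},{"twist":[0,0,0],"xyz":[0.8,-0.1,0],"grip":1},{"twist":[0,0,0],"xyz":[1,-0.12,0],"grip":1}]'
python3 -m creep '[{"twist":[0,0,0],"xyz":[0.2,-0.02,0],"grip":1},{"twist":[0,0,0],"xyz":[0.4,-0.05,0],"grip":1},{"twist":[0,0,0],"xyz":[0.6,-0.07,0],"grip":1},{"twist":[0,0,0],"xyz":[0.8,-0.1,0],"grip":1},{"twist":[0,0,0],"xyz":[0.9,-0.1,0],"grip":1},{"twist":[0,0,0],"xyz":[0.9,-0.1,0],"grip":1}]'
python3 - <<'E'
from h import *
go(.647,.210,.028,53)
E
```

```text
xyz [ 1.956 -0.389 -0.   ] twist z -0.0026 | yaw now 52.52 turn 0.5 q [-29.1   3.7 -14.4  71.9   0.   98.4] t 13.57 w 0.0343
t: 14.2
ee_pos: [0.5556, -0.0169, 0.1658]
tcp_rot: [[0.605, 0.796, 0.0], [0.796, -0.605, 0.0], [0.0, -0.0, -1.0]]
force: [0.4, -0.3, 0.7]
grip_width: 0.0855
gripper_force: 0.0
t: 14.95
ee_pos: [0.6717, 0.1771, 0.1645]
tcp_rot: [[0.604, 0.797, -0.001], [0.797, -0.604, -0.0], [-0.001, -0.001, -1.0]]
force: [-0.2, -0.2, -0.6]
grip_width: 0.0851
gripper_force: 0.0
xyz [ 0.046 -0.157  0.546] twist z -0.0008 | yaw now 52.86 turn 0.1 q [ 14.8  26.5  15.1  78.7   0.  141.9] t 14.95 w 0.0851
```

```bash
python3 -m creep '[{"twist":[0,0,0],"xyz":[0.046,-0.15,0],"grip":1},{"twist":[0,0,0],"xyz":[0.046,-0.157,0.1],"grip":1},{"twist":[0,0,0],"xyz":[0.046,-0.157,0.25],"grip":1},{"twist":[0,0,0],"xyz":[0.046,-0.157,0.38],"grip":1},{"twist":[0,0,0],"xyz":[0.046,-0.157,0.48],"grip":1},{"twist":[0,0,0],"xyz":[0.046,-0.157,0.54],"grip":1},{"twist":[0,0,0],"xyz":[0.046,-0.157,0.54],"grip":1}]'
python3 - <<'E'
from h import *
b=env.capture('side'); cv2.imwrite('pics/a5.png',b['image'][:,:,::-1]); print(edges(b,'teal',(140,270,260,400),.056)); go(.647,.210,.028,53)
E
python3 -m creep '[{"twist":[0,0,0],"xyz":[0,0,0],"grip":0.85},{"twist":[0,0,0],"xyz":[0,0,0],"grip":0.8},{"twist":[0,0,0],"xyz":[0,0,0],"grip":0.76},{"twist":[0,0,0],"xyz":[0,0,0],"grip":0.72},{"twist":[0,0,0],"xyz":[0,0,0],"grip":0.65},{"twist":[0,0,0],"xyz":[0,0,0],"grip":0.65}]'
python3 - <<'E'
from h import *
b=env.capture('side');a=cv2.imread('pics/a5.png'); print(edges(b,'teal',(140,270,260,400),.056)); go(.647,.210,.028,53)
cv2.imwrite('pics/p5.png',np.hstack([cv2.resize(x,(400,400)) for x in (a[290:390,140:240],b['image'][290:390,140:240,::-1])]))
E
```

```text
t: 15.82
ee_pos: [0.6465, 0.2064, 0.03]
tcp_rot: [[0.607, 0.795, -0.002], [0.795, -0.607, -0.001], [-0.002, -0.001, -1.0]]
force: [0.7, -0.2, -0.0]
grip_width: 0.0853
gripper_force: 0.0
[614.7 190.5 676.7 258.9]
xyz [ 0.01  -0.009  0.013] twist z -0.0021 | yaw now 52.61 turn 0.4 q [ 17.7  27.3  -0.6  62.1  -0.  145.1] t 15.88 w 0.0857
t: 16.62
ee_pos: [0.6484, 0.207, 0.0326]
tcp_rot: [[0.607, 0.795, 0.002], [0.795, -0.607, 0.001], [0.002, 0.001, -1.0]]
force: [-0.7, -0.8, 7.6]
grip_width: 0.0635
gripper_force: 66.6
[614.7 189.  677.9 258.9]
xyz [ 0.006 -0.012  0.018] twist z -0.0022 | yaw now 52.61 turn 0.4 q [ 17.7  27.2  -0.5  62.1   0.  145.1] t 16.68 w 0.0633
```

View pics/p5.png

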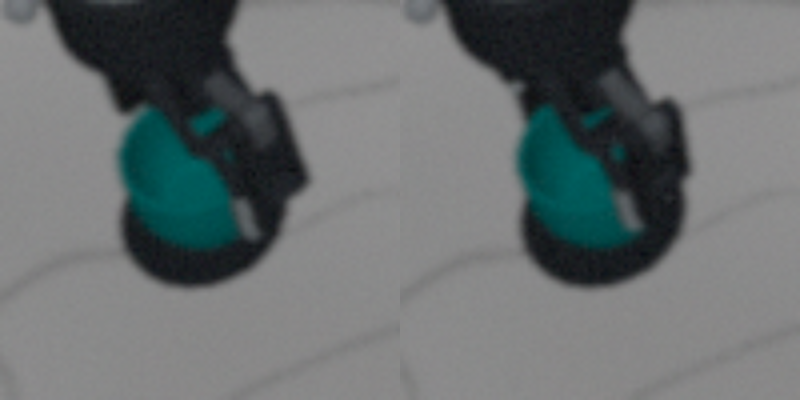

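```bash
python3 -m creep '[{"twist":[0,0,0],"xyz":[0,0,-0.02],"grip":0.65},{"twist":[0,0,0],"xyz":[0,0,-0.035],"grip":0.65},{"twist":[0,0,0],"xyz":[0.009,0.007,-0.035],"grip":0.65},{"twist":[0,0,0],"xyz":[0.018,0.014,-0.035],"grip":0.65},{"twist":[0,0,0],"xyz":[0.018,0.014,-0.035],"grip":0.65},{"twist":[0,0,0],"xyz":[0.018,0.014,-0.025],"grip":0.65},{"twist":[0,0,0],"xyz":[0.018,0.014,-0.018],"grip":0.65},{"twist":[0,0,0],"xyz":[0.018,0.014,-0.018],"grip":0.65}]'
python3 -m creep '[{"twist":[0,0,0],"xyz":[0,0,0.003],"grip":0.65},{"twist":[0,0,0],"xyz":[0,0,0.006],"grip":0.65},{"twist":[0,0,0],"xyz":[0,0,0.006],"grip":0.65}]'
```

```text
t: 17.68
ee_pos: [0.6528, 0.208, 0.0349]
tcp_rot: [[0.607, 0.795, -0.001], [0.795, -0.607, -0.0], [-0.0, -0.0, -1.0]]
force: [0.1, -0.1, -1.4]
grip_width: 0.0633
gripper_force: 65.9
t: 18.05
ee_pos: [0.6531, 0.2081, 0.0337]
tcp_rot: [[0.607, 0.794, -0.0], [0.794, -0.607, -0.0], [-0.0, -0.0, -1.0]]
force: [0.5, 0.2, -2.1]
grip_width: 0.0633
gripper_force: 65.9
```

```bash
python3 -m creep '[{"twist":[0,0,0],"xyz":[0,0,0.003],"grip":0.65},{"twist":[0,0,0],"xyz":[0,0,0.005],"grip":0.65},{"twist":[0,0,0],"xyz":[0,0,0.005],"grip":0.65}]'
python3 -m creep '[{"twist":[0,0,0],"xyz":[0,0,0.001],"grip":0.75},{"twist":[0,0,0],"xyz":[0,0,0.001],"grip":0.85},{"twist":[0,0,0],"xyz":[0,0,0.001],"grip":0.95},{"twist":[0,0,0],"xyz":[0,0,0.001],"grip":1}]'
python3 -m creep '[{"twist":[0,0,0],"xyz":[0,0,-0.04],"grip":1},{"twist":[0,0,0],"xyz":[0,0,-0.1],"grip":1},{"twist":[0,0,0],"xyz":[0,0,-0.22],"grip":1},{"twist":[0,0,0],"xyz":[0,0,-0.4],"grip":1},{"twist":[0,0,0],"xyz":[0,0,-0.54],"grip":1},{"twist":[0,0,0],"xyz":[0,0,-0.54],"grip":1}]'
python3 - <<'E'
from h import *
go(.397,-.3045,.166,52.6)
E
```

```text
t: 18.42
ee_pos: [0.6531, 0.2081, 0.0326]
tcp_rot: [[0.607, 0.794, 0.0], [0.794, -0.607, 0.0], [0.0, 0.0, -1.0]]
force: [0.0, 0.4, 0.1]
grip_width: 0.0635
gripper_force: 66.0
t: 18.92
ee_pos: [0.6532, 0.2081, 0.0324]
tcp_rot: [[0.607, 0.794, 0.0], [0.794, -0.607, 0.0], [0.0, 0.0, -1.0]]
force: [-0.3, 0.8, 0.7]
grip_width: 0.0851
gripper_force: 0.0
t: 19.68
ee_pos: [0.6549, 0.2087, 0.1727]
tcp_rot: [[0.607, 0.794, 0.008], [0.794, -0.607, 0.002], [0.007, 0.005, -1.0]]
force: [0.2, 0.5, 0.2]
grip_width: 0.0854
gripper_force: 0.0
xyz [-2.257  0.427  0.014] twist z 0.0 | yaw now 52.61 turn -0.0 q [ 17.7  25.1  14.1  78.5  -0.  145.1] t 19.68 w 0.0854
```

```bash
python3 -m creep '[{"twist":[0,0,0],"xyz":[-0.2,0.04,0],"grip":0.4},{"twist":[0,0,0],"xyz":[-0.4,0.08,0],"grip":0.4},{"twist":[0,0,0],"xyz":[-0.6,0.11,0],"grip":0.4},{"twist":[0,0,0],"xyz":[-0.8,0.15,0],"grip":0.4},{"twist":[0,0,0],"xyz":[-1,0.19,0],"grip":0.4}]'
python3 -m creep '[{"twist":[0,0,0],"xyz":[-0.2,0.04,0],"grip":0.4},{"twist":[0,0,0],"xyz":[-0.4,0.08,0],"grip":0.4},{"twist":[0,0,0],"xyz":[-0.6,0.11,0],"grip":0.4},{"twist":[0,0,0],"xyz":[-0.8,0.15,0],"grip":0.4},{"twist":[0,0,0],"xyz":[-1,0.19,0],"grip":0.4},{"twist":[0,0,0],"xyz":[-1,0.19,0],"grip":0.4}]'
python3 - <<'E'
from h import *
a=env.capture('top');b=env.capture('side')
print('bowl',edges(a,'teal',(185,96,285,196),.056),edges(b,'teal',(140,270,260,400),.056))
go(.399,-.3045,.044,52.6)
E
```

```text
t: 20.3
ee_pos: [0.5378, -0.0207, 0.1671]
tcp_rot: [[0.607, 0.795, -0.0], [0.795, -0.607, -0.0], [-0.0, -0.0, -1.0]]
force: [0.4, -0.2, 0.2]
grip_width: 0.0343
gripper_force: 0.0
t: 21.05
ee_pos: [0.4232, -0.2491, 0.1671]
tcp_rot: [[0.611, 0.791, -0.001], [0.791, -0.611, -0.0], [-0.001, -0.0, -1.0]]
force: [-0.2, -0.0, 0.1]
grip_width: 0.0341
gripper_force: 0.0
bowl [613.6 172.2 682.9 238.2] [612.  180.  682.  258.7]
xyz [-0.245  0.059  0.492] twist z -0.0004 | yaw now 52.52 turn 0.1 q [-30.2   4.  -13.9  72.1   0.   97.3] t 21.15 w 0.0346
```

```bash
python3 -m creep '[{"twist":[0,0,0],"xyz":[-0.2,0.05,0],"grip":0.4},{"twist":[0,0,0],"xyz":[-0.24,0.065,0.1],"grip":0.4},{"twist":[0,0,0],"xyz":[-0.24,0.065,0.25],"grip":0.4},{"twist":[0,0,0],"xyz":[-0.24,0.065,0.36],"grip":0.4},{"twist":[0,0,0],"xyz":[-0.24,0.065,0.44],"grip":0.4},{"twist":[0,0,0],"xyz":[-0.24,0.065,0.49],"grip":0.4},{"twist":[0,0,0],"xyz":[-0.24,0.065,0.49],"grip":0.4}]'
python3 -m creep '[{"twist":[0,0,0],"xyz":[0,0,0],"grip":0.25},{"twist":[0,0,0],"xyz":[0,0,0],"grip":0.18},{"twist":[0,0,0],"xyz":[0,0,0],"grip":0.1},{"twist":[0,0,0],"xyz":[0,0,0],"grip":0},{"twist":[0,0,0],"xyz":[0,0,0],"grip":0},{"twist":[0,0,0],"xyz":[0,0,0],"grip":0}]'
```

```text
t: 22.02
ee_pos: [0.4014, -0.3033, 0.0441]
tcp_rot: [[0.606, 0.795, -0.001], [0.795, -0.606, 0.001], [0.0, -0.002, -1.0]]
force: [0.4, 0.0, 0.8]
grip_width: 0.034
gripper_force: 0.0
t: 22.78
ee_pos: [0.4016, -0.3047, 0.0456]
tcp_rot: [[0.608, 0.794, 0.001], [0.794, -0.608, -0.001], [-0.0, 0.001, -1.0]]
force: [-1.5, 0.7, 6.2]
grip_width: 0.0073
gripper_force: 55.8
```

```bash
python3 -m creep '[{"twist":[0,0,0],"xyz":[0,0,-0.03],"grip":0},{"twist":[0,0,0],"xyz":[0,0,-0.08],"grip":0},{"twist":[0,0,0],"xyz":[0,0,-0.17],"grip":0},{"twist":[0,0,0],"xyz":[0,0,-0.29],"grip":0},{"twist":[0,0,0],"xyz":[0,0,-0.38],"grip":0},{"twist":[0,0,0],"xyz":[0,0,-0.4],"grip":0},{"twist":[0,0,0],"xyz":[0,0,-0.4],"grip":0}]'
python3 - <<'E'
from h import *
a=env.capture('top');b=env.capture('side');cv2.imwrite('pics/p6.png',np.hstack([cv2.resize(x[:,:,::-1],(400,300)) for x in (a['image'][150:300,400:600],b['image'][70:220,240:440])]))
go(.588,-.148,.146)
E
```

```text
t: 23.65
ee_pos: [0.4014, -0.3044, 0.1447]
tcp_rot: [[0.607, 0.795, 0.0], [0.795, -0.607, -0.0], [0.0, 0.0, -1.0]]
force: [0.6, 0.0, -1.2]
grip_width: 0.0068
gripper_force: 55.4
xyz [ 0.95   0.216 -0.009] twist z 0.0 | yaw now 52.61 turn 0 q [-37.2   5.8 -14.9  69.4   0.   90.2] t 23.75 w 0.0068
```

View pics/p6.png

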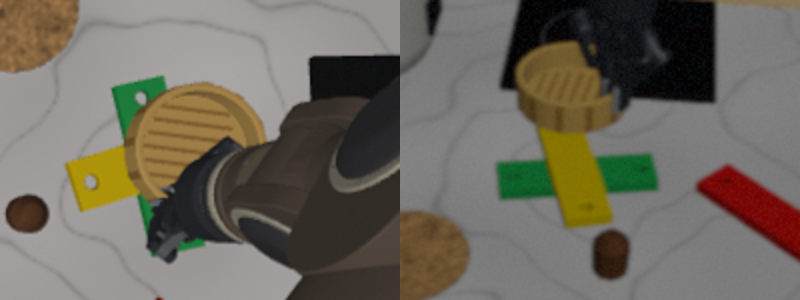

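The steamer hangs level in the fingers and the boards are still in place. Next is the mat.

```bash
python3 -m creep '[{"twist":[0,0,0],"xyz":[0.08,0.02,0],"grip":0},{"twist":[0,0,0],"xyz":[0.22,0.05,0],"grip":0},{"twist":[0,0,0],"xyz":[0.42,0.1,0],"grip":0},{"twist":[0,0,0],"xyz":[0.62,0.14,0],"grip":0},{"twist":[0,0,0],"xyz":[0.8,0.18,0],"grip":0},{"twist":[0,0,0],"xyz":[0.92,0.21,0],"grip":0},{"twist":[0,0,0],"xyz":[0.95,0.217,0],"grip":0},{"twist":[0,0,0],"xyz":[0.95,0.217,0],"grip":0}]'
python3 -m creep '[{"twist":[0,0,0],"xyz":[0,0,0.1],"grip":0},{"twist":[0,0,0],"xyz":[0,0,0.22],"grip":0},{"twist":[0,0,0],"xyz":[0,0,0.33],"grip":0},{"twist":[0,0,0],"xyz":[0,0,0.41],"grip":0},{"twist":[0,0,0],"xyz":[0,0,0.44],"grip":0},{"twist":[0,0,0],"xyz":[0,0,0.44],"grip":0}]'
python3 - <<'E'
from h import *
go(.5885,-.149,.022)
a=env.capture('top');b=env.capture('side');z=float(env.observe()['ee_pos'][2]-.0156+.038)
cv2.imwrite('pics/p7.png',np.hstack([cv2.resize(x[:,:,::-1],(400,300)) for x in (a['image'][90:240,330:530],b['image'][120:270,150:350])]))
E
```

```text
t: 24.75
ee_pos: [0.5882, -0.1485, 0.1437]
tcp_rot: [[0.607, 0.795, -0.002], [0.795, -0.607, 0.0], [-0.001, -0.002, -1.0]]
force: [-0.9, -0.1, -1.8]
grip_width: 0.0067
gripper_force: 55.7
t: 25.5
ee_pos: [0.588, -0.1492, 0.0348]
tcp_rot: [[0.608, 0.794, -0.001], [0.794, -0.608, 0.0], [-0.0, -0.001, -1.0]]
force: [-0.1, -0.7, -1.7]
grip_width: 0.007
gripper_force: 55.7
xyz [0.002 0.001 0.051] twist z 0.0 | yaw now 52.55 turn 0 q [-14.2  19.7 -11.4  58.9  -0.  113.2] t 25.5 w 0.007
```

View pics/p7.png

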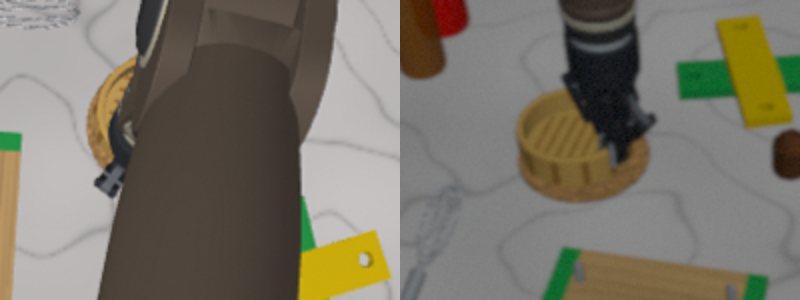

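The steamer hangs level just over the mat (side crop centre about (583,150)). Next I lower it.

```bash
python3 -m creep '[{"twist":[0,0,0],"xyz":[0,0,0.025],"grip":0},{"twist":[0,0,0],"xyz":[0,0,0.043],"grip":0},{"twist":[0,0,0],"xyz":[0,0,0.05],"grip":0},{"twist":[0,0,0],"xyz":[0,0,0.05],"grip":0}]'
python3 -m creep '[{"twist":[0,0,0],"xyz":[0,0,0.003],"grip":0},{"twist":[0,0,0],"xyz":[0,0,0.006],"grip":0},{"twist":[0,0,0],"xyz":[0,0,0.006],"grip":0}]'
```

```text
t: 26.1
ee_pos: [0.5887, -0.1486, 0.0222]
tcp_rot: [[0.607, 0.795, -0.0], [0.795, -0.607, -0.0], [-0.0, -0.0, -1.0]]
force: [-0.3, 0.2, -1.1]
grip_width: 0.0067
gripper_force: 55.7
t: 26.48
ee_pos: [0.5889, -0.1486, 0.0218]
tcp_rot: [[0.607, 0.795, 0.001], [0.795, -0.607, -0.0], [0.0, 0.001, -1.0]]
force: [-3.2, 0.3, 5.5]
grip_width: 0.0069
gripper_force: 56.5
```

```bash
python3 -m creep '[{"twist":[0,0,0],"xyz":[0,0,-0.005],"grip":0},{"twist":[0,0,0],"xyz":[0,0,-0.005],"grip":0.15},{"twist":[0,0,0],"xyz":[0,0,-0.005],"grip":0.3},{"twist":[0,0,0],"xyz":[0,0,-0.005],"grip":0.4},{"twist":[0,0,0],"xyz":[0,0,-0.1],"grip":0.4},{"twist":[0,0,0],"xyz":[0,0,-0.25],"grip":0.4},{"twist":[0,0,0],"xyz":[0,0,-0.45],"grip":0.4},{"twist":[0,0,0],"xyz":[0,0,-0.5],"grip":0.4}]'
python3 -m creep '[{"twist":[0,0,-0.055],"xyz":[0.03,-0.12,0],"grip":0.85},{"twist":[0,0,-0.11],"xyz":[0.06,-0.24,0],"grip":0.85},{"twist":[0,0,-0.165],"xyz":[0.09,-0.36,0],"grip":0.85},{"twist":[0,0,-0.22],"xyz":[0.12,-0.48,0],"grip":0.85},{"twist":[0,0,-0.275],"xyz":[0.16,-0.6,0],"grip":0.85},{"twist":[0,0,-0.325],"xyz":[0.18,-0.74,0],"grip":0.85},{"twist":[0,0,-0.325],"xyz":[0.18,-0.74,0],"grip":0.85}]'
python3 - <<'E'
from h import *
a=env.capture('top');b=env.capture('side')
cv2.imwrite('pics/p8.png',np.hstack([cv2.resize(x[:,:,::-1],(400,400)) for x in (a['image'][110:290,360:540],b['image'][110:250,200:380])]))
cv2.imwrite('pics/t8.png',a['image'][:,:,::-1]);cv2.imwrite('pics/s8.png',b['image'][:,:,::-1])
print('steamer',edges(a,'cork',(368,110,450,190),.044),edges(b,'cork',(195,140,300,225),.044))
for d,r in ((a,(430,170,540,290)),(b,(270,110,400,200))):
    m=max(comps(d,'yellow',r),key=lambda c:c[1]); ct=max(cv2.findContours(m[2].astype(np.uint8),cv2.RETR_EXTERNAL,cv2.CHAIN_APPROX_NONE)[0],key=len)
    q=cv2.minAreaRect((ray(d,ct[:,0],.03)*1000).astype(np.float32)); print('yellow',q,m[1])
    ho=[]; f=(m[2]*255).astype(np.uint8); inv=cv2.bitwise_not(f); n,l,st,c=cv2.connectedComponentsWithStats(inv)
    print([(ray(d,c[i],.03)[0].round(4),st[i,4]) for i in range(1,n) if 4<st[i,4]<200])
go(.45,-.34,.15,111)
E
```

```text
t: 27.48
ee_pos: [0.5904, -0.149, 0.1496]
tcp_rot: [[0.607, 0.794, 0.006], [0.795, -0.607, -0.001], [0.002, 0.005, -1.0]]
force: [-0.5, -0.2, -0.9]
grip_width: 0.0343
gripper_force: 0.0
t: 28.35
ee_pos: [0.4674, 0.0006, 0.1453]
tcp_rot: [[-0.362, 0.932, -0.001], [0.932, 0.362, 0.0], [0.001, -0.001, -1.0]]
force: [0.6, -0.1, 0.1]
grip_width: 0.0724
gripper_force: 0.0
steamer [ 550.1 -252.4  701.9 -125.6] [ 551.  -242.5  701.7  -70.6]
yellow ((447.7941589355469, -341.6307678222656), (57.24403762817383, 201.05831909179688), 16.46648597717285) 2134
[(array([ 0.4712, -0.417 ]), np.int32(38)), (array([ 0.426 , -0.2648]), np.int32(43))]
yellow ((440.0205993652344, -335.52227783203125), (42.70570755004883, 204.01519775390625), 14.899311065673828) 460
[]
xyz [-1.24  -0.56  -0.017] twist z 0.0004 | yaw now 111.07 turn -0.1 q [ -0.1   2.  -18.7  69.2  -0.   68.9] t 28.45 w 0.0723
```

View pics/p8.png

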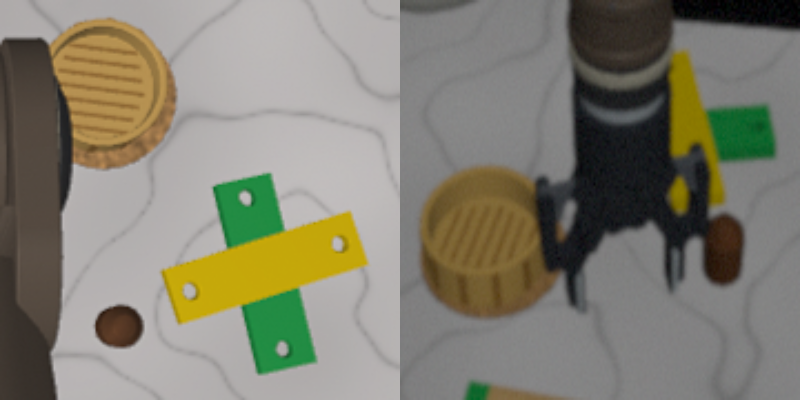

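The board's holes show clearly in the top view (crop (191,291) and (339,244)), and the steamer sits on the mat. Next is the yellow board.

```bash
python3 -m creep '[{"twist":[0,0,0.013],"xyz":[-0.22,-0.1,0],"grip":0.87},{"twist":[0,0,0.026],"xyz":[-0.44,-0.2,0],"grip":0.87},{"twist":[0,0,0.026],"xyz":[-0.66,-0.3,0],"grip":0.87},{"twist":[0,0,0.026],"xyz":[-0.88,-0.4,0],"grip":0.87},{"twist":[0,0,0.026],"xyz":[-1,-0.45,0],"grip":0.87},{"twist":[0,0,0.026],"xyz":[-1,-0.45,0],"grip":0.87}]'
python3 - <<'E'
from h import *
go(.449,-.341,.012,106.5)
E
```

```text
t: 29.2
ee_pos: [0.454, -0.2775, 0.145]
tcp_rot: [[-0.277, 0.961, -0.001], [0.961, 0.277, -0.0], [0.0, -0.001, -1.0]]
force: [-0.8, 0.3, -0.2]
grip_width: 0.0742
gripper_force: 0.0
xyz [-0.239 -0.089  0.532] twist z -0.0022 | yaw now 106.1 turn 0.4 q [-31.4   8.8 -11.3  70.   -0.   42.5] t 29.2 w 0.0742
```

```bash
python3 -m creep '[{"twist":[0,0,-0.002],"xyz":[-0.2,-0.08,0],"grip":0.87},{"twist":[0,0,-0.002],"xyz":[-0.239,-0.089,0.15],"grip":0.87},{"twist":[0,0,-0.002],"xyz":[-0.239,-0.089,0.3],"grip":0.87},{"twist":[0,0,-0.002],"xyz":[-0.239,-0.089,0.42],"grip":0.87},{"twist":[0,0,-0.002],"xyz":[-0.239,-0.089,0.47],"grip":0.87},{"twist":[0,0,-0.002],"xyz":[-0.239,-0.089,0.5],"grip":0.87},{"twist":[0,0,-0.002],"xyz":[-0.239,-0.089,0.5],"grip":0.87}]'
python3 - <<'E'
from h import *
a=env.capture('top');b=env.capture('side')
cv2.imwrite('pics/p9.png',np.hstack([cv2.resize(x[:,:,::-1],(400,400)) for x in (a['image'][170:290,420:540],b['image'][110:210,280:380])]))
print('steamer',edges(a,'cork',(368,110,450,190),.044),edges(b,'cork',(195,140,300,225),.044)); go(.449,-.341,.012,106.5)
E
```

```text
t: 30.08
ee_pos: [0.4501, -0.3379, 0.0212]
tcp_rot: [[-0.289, 0.957, 0.0], [0.957, 0.289, -0.0], [-0.0, 0.0, -1.0]]
force: [0.0, 1.2, 0.3]
grip_width: 0.0745
gripper_force: 0.0
steamer [ 550.1 -252.4  701.7 -106.4] [ 548.6 -242.5  701.7  -70.6]
xyz [-0.009 -0.009  0.04 ] twist z 0.0016 | yaw now 106.79 turn -0.3 q [-36.9  15.8 -18.5  55.5   0.   36.3] t 30.18 w 0.0745
```

View pics/p9.png

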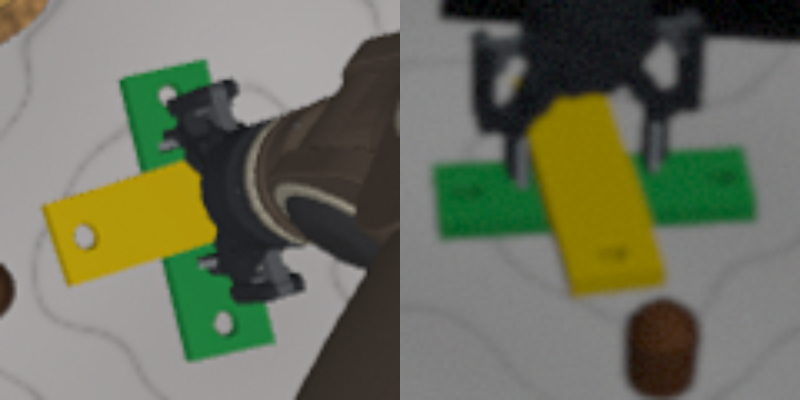

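```bash
python3 -m creep '[{"twist":[0,0,0.001],"xyz":[-0.009,-0.009,0.02],"grip":0.87},{"twist":[0,0,0.001],"xyz":[-0.009,-0.009,0.038],"grip":0.87},{"twist":[0,0,0.001],"xyz":[-0.009,-0.009,0.038],"grip":0.87}]'
python3 -m creep '[{"twist":[0,0,0],"xyz":[0,0,0],"grip":0.8},{"twist":[0,0,0],"xyz":[0,0,0],"grip":0.75},{"twist":[0,0,0],"xyz":[0,0,0],"grip":0.7},{"twist":[0,0,0],"xyz":[0,0,0],"grip":0.6},{"twist":[0,0,0],"xyz":[0,0,0],"grip":0.55},{"twist":[0,0,0],"xyz":[0,0,0],"grip":0.55}]'
```

```text
t: 30.55
ee_pos: [0.4478, -0.3405, 0.0108]
tcp_rot: [[-0.286, 0.958, -0.001], [0.958, 0.286, 0.001], [0.001, -0.0, -1.0]]
force: [1.3, 0.4, -0.0]
grip_width: 0.0742
gripper_force: 0.0
t: 31.3
ee_pos: [0.4487, -0.3409, 0.012]
tcp_rot: [[-0.286, 0.958, 0.001], [0.958, 0.286, -0.001], [-0.001, 0.001, -1.0]]
force: [0.1, 0.8, 5.0]
grip_width: 0.0565
gripper_force: 65.4
```

```bash
python3 -m creep '[{"twist":[0,0,0],"xyz":[0,0,-0.03],"grip":0.55},{"twist":[0,0,0],"xyz":[0,0,-0.09],"grip":0.55},{"twist":[0,0,0],"xyz":[0,0,-0.2],"grip":0.55},{"twist":[0,0,0],"xyz":[0,0,-0.36],"grip":0.55},{"twist":[0,0,0],"xyz":[0,0,-0.5],"grip":0.55},{"twist":[0,0,0],"xyz":[0,0,-0.55],"grip":0.55},{"twist":[0,0,0],"xyz":[0,0,-0.55],"grip":0.55}]'
python3 - <<'E'
from h import *
a=env.capture('top');b=env.capture('side')
cv2.imwrite('pics/p10.png',np.hstack([cv2.resize(x[:,:,::-1],(400,400)) for x in (a['image'][150:290,400:540],b['image'][60:220,260:420])]))
go(.463,.372,.15,174.9)
E
```

```text
t: 32.17
ee_pos: [0.4485, -0.3409, 0.1493]
tcp_rot: [[-0.286, 0.958, 0.001], [0.958, 0.286, -0.001], [-0.001, 0.001, -1.0]]
force: [-0.3, 0.1, -3.2]
grip_width: 0.0566
gripper_force: 64.7
xyz [ 2.713  0.873 -0.007] twist z -0.3794 | yaw now 106.6 turn 68.3 q [-37.2  12.   -7.1  71.   -0.   36.2] t 32.27 w 0.0564
```

View pics/p10.png

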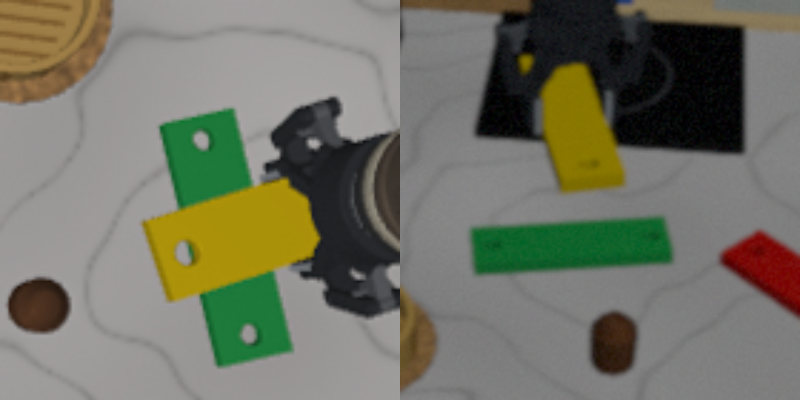

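The yellow board is held level. Next is the yellow stand.

```bash
python3 -m creep '[{"twist":[0,0,0],"xyz":[0.08,0.03,0],"grip":0.55},{"twist":[0,0,0],"xyz":[0.22,0.07,0],"grip":0.55},{"twist":[0,0,0],"xyz":[0.42,0.13,0],"grip":0.55},{"twist":[0,0,0],"xyz":[0.62,0.2,0],"grip":0.55},{"twist":[0,0,0],"xyz":[0.82,0.26,0],"grip":0.55},{"twist":[0,0,0],"xyz":[1,0.32,0],"grip":0.55}]'
python3 -m creep '[{"twist":[0,0,0],"xyz":[0.2,0.06,0],"grip":0.55},{"twist":[0,0,0],"xyz":[0.4,0.13,0],"grip":0.55},{"twist":[0,0,0],"xyz":[0.6,0.19,0],"grip":0.55},{"twist":[0,0,0],"xyz":[0.8,0.26,0],"grip":0.55},{"twist":[0,0,0],"xyz":[1,0.32,0],"grip":0.55}]'
python3 -m creep '[{"twist":[0,0,-0.05],"xyz":[0.15,0.05,0],"grip":0.55},{"twist":[0,0,-0.1],"xyz":[0.3,0.1,0],"grip":0.55},{"twist":[0,0,-0.15],"xyz":[0.45,0.15,0],"grip":0.55},{"twist":[0,0,-0.2],"xyz":[0.57,0.19,0],"grip":0.55},{"twist":[0,0,-0.25],"xyz":[0.66,0.22,0],"grip":0.55},{"twist":[0,0,-0.3],"xyz":[0.7,0.23,0],"grip":0.55},{"twist":[0,0,-0.35],"xyz":[0.71,0.232,0],"grip":0.55},{"twist":[0,0,-0.379],"xyz":[0.71,0.232,0],"grip":0.55}]'
python3 - <<'E'
from h import *
a=env.capture('top');b=env.capture('side'); cv2.imwrite('pics/t11.png',a['image'][:,:,::-1])
print('steamer',edges(a,'cork',(368,110,450,190),.044),'green')
r=(430,170,540,290);m=max(comps(a,'green',r),key=lambda c:c[1]); ct=max(cv2.findContours(m[2].astype(np.uint8),cv2.RETR_EXTERNAL,cv2.CHAIN_APPROX_NONE)[0],key=len)
print(cv2.minAreaRect((ray(a,ct[:,0],.015)*1000).astype(np.float32)),m[1])
n,l,st,c=cv2.connectedComponentsWithStats(cv2.bitwise_not((m[2]*255).astype(np.uint8)));print([(ray(a,c[i],.015)[0].round(4),st[i,4]) for i in range(1,n) if 4<st[i,4]<200])
cork=comps(a,'cork',(368,110,450,190));print([(x[0].round(1),x[1]) for x in cork])
go(.463,.372,.06,174.9)
E
```

```text
t: 33.02
ee_pos: [0.452, -0.0755, 0.1477]
tcp_rot: [[-0.287, 0.958, -0.002], [0.958, 0.287, 0.001], [0.001, -0.001, -1.0]]
force: [0.4, 0.0, -2.5]
grip_width: 0.0563
gripper_force: 64.6
t: 33.65
ee_pos: [0.457, 0.1864, 0.1478]
tcp_rot: [[-0.287, 0.958, -0.002], [0.958, 0.287, -0.0], [0.0, -0.002, -1.0]]
force: [0.5, 0.1, -2.0]
grip_width: 0.0564
gripper_force: 64.6
t: 34.65
ee_pos: [0.4617, 0.3713, 0.1473]
tcp_rot: [[-0.996, 0.085, -0.002], [0.085, 0.996, -0.001], [0.002, -0.002, -1.0]]
force: [0.4, 0.2, -1.2]
grip_width: 0.0563
gripper_force: 64.6
steamer [ 550.1 -252.4  701.9 -106.4] green
((443.2944641113281, -346.4548034667969), (197.6146240234375, 60.629966735839844), 11.72131633758545) 2222
[(array([ 0.5215, -0.3293]), np.int32(37)), (array([ 0.3659, -0.3622]), np.int32(36))]
[(array([405.9, 152. ]), np.int32(3458))]
xyz [-0.005  0.005  0.35 ] twist z -0.0 | yaw now 174.89 turn 0.0 q [38.8 15.3 -2.9 72.   0.  43.9] t 34.75 w 0.056
```

```bash
python3 -m creep '[{"twist":[0,0,0],"xyz":[-0.005,0.005,0.08],"grip":0.55},{"twist":[0,0,0],"xyz":[-0.005,0.005,0.2],"grip":0.55},{"twist":[0,0,0],"xyz":[-0.005,0.005,0.31],"grip":0.55},{"twist":[0,0,0],"xyz":[-0.005,0.005,0.38],"grip":0.55},{"twist":[0,0,0],"xyz":[-0.005,0.005,0.41],"grip":0.55},{"twist":[0,0,0],"xyz":[-0.005,0.005,0.41],"grip":0.55}]'
python3 - <<'E'
from h import *
a=env.capture('top');b=env.capture('side'); cv2.imwrite('pics/t12.png',a['image'][:,:,::-1]);cv2.imwrite('pics/s12.png',b['image'][:,:,::-1])
cv2.imwrite('pics/p12.png',np.hstack([cv2.resize(a['image'][165:295,115:215,::-1],(320,416)),cv2.resize(b['image'][375:480,190:360,::-1],(480,416))]))
go(.463,.372,.045,174.9)
E
```

```text
t: 35.5
ee_pos: [0.4647, 0.372, 0.0463]
tcp_rot: [[-0.996, 0.091, -0.0], [0.091, 0.996, -0.0], [0.0, -0.0, -1.0]]
force: [-0.1, -0.3, -2.3]
grip_width: 0.0565
gripper_force: 64.6
xyz [ 0.009 -0.003  0.009] twist z -0.0005 | yaw now 174.82 turn 0.1 q [ 38.7  18.1 -12.   59.8   0.   43.9] t 35.6 w 0.0564
```

View pics/p12.png

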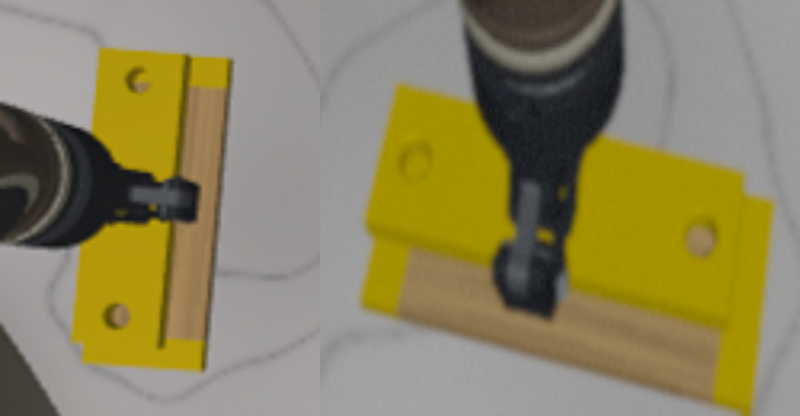

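```bash
cat > p.py <<'E'
from h import *
import sys
a=env.capture('top');b=env.capture('side')
a0=cv2.imread('pics/top0.png');b0=cv2.imread('pics/side0.png')
def dow(img,d,roi,z):
    """low-saturation blobs inside the wooden base = dowels"""
    x0,y0,x1,y1=roi;h=cv2.cvtColor(img,cv2.COLOR_BGR2HSV)[y0:y1,x0:x1];m=((h[...,1]<75)).astype(np.uint8)
    n,l,st,c=cv2.connectedComponentsWithStats(m);o=[c[i]+[x0,y0] for i in range(1,n) if 4<=st[i,4]<150 and st[i,0]>0 and st[i,1]>0 and st[i,0]+st[i,2]<x1-x0 and st[i,1]+st[i,3]<y1-y0]
    print('dowels',np.round(o,1).tolist(),(ray(d,o,z)*1000).round(1).tolist(),(ray(d,o,z).mean(0)*1000).round(1) if o else '')
for y in ('yellow','green'):
    dow(a0,a,(130,170,200,295) if y=='yellow' else (285,145,350,265),.026); dow(b0,b,(195,395,365,480) if y=='yellow' else (210,235,345,300),.026)
E
python3 p.py; python3 - <<'E'
from h import *
a=env.capture('top');b=env.capture('side')
for d,p in ((a,[(158.1,190),(151.6,263.75)]),(b,[(224,415.9),(324.9,435.1)])):
    for z in(.064,):
        w=ray(d,p,z)*1000;v=w[0]-w[1];print(w.round(1),w.mean(0).round(1),np.degrees(np.arctan2(v[1],v[0]))%180,np.linalg.norm(v))
c0=cv2.resize(cv2.imread('pics/top0.png')[170:290,130:200],(350,600));c1=cv2.resize(cv2.imread('pics/side0.png')[395:480,200:360],None,fx=2.8,fy=2.8);o=np.zeros((600,800,3),np.uint8);o[:,:350]=c0;o[:238,350:798]=c1
c2=cv2.resize(cv2.imread('pics/top0.png')[150:260,290:350],(170,312));o[250:562,360:530]=c2;c3=cv2.resize(cv2.imread('pics/side0.png')[240:295,215:340],(260,114));o[250:364,535:795]=c3
cv2.imwrite('pics/p13.png',o)
E
```

```text
dowels [[164.4, 194.6], [157.6, 265.4]] [[539.5, 363.5], [380.5, 378.0]] [460.  370.7]
dowels [[229.7, 425.6], [327.5, 443.8]] [[540.1, 366.8], [381.0, 380.5]] [460.5 373.7]
dowels [[321.4, 167.5], [316.8, 237.6]] [[596.1, 9.3], [437.1, 22.1]] [516.6  15.7]
dowels [[239.1, 255.6], [315.1, 266.9]] [[596.6, 11.4], [437.6, 24.8]] [517.1  18.1]
[[543.8 363.9]
 [384.5 377.1]] [464.2 370.5] 175.27157120388648 159.90266283154926
[[544.3 367.7]
 [385.6 382.2]] [465.  374.9] 174.77461923071877 159.3928748851434
```

View pics/p13.png

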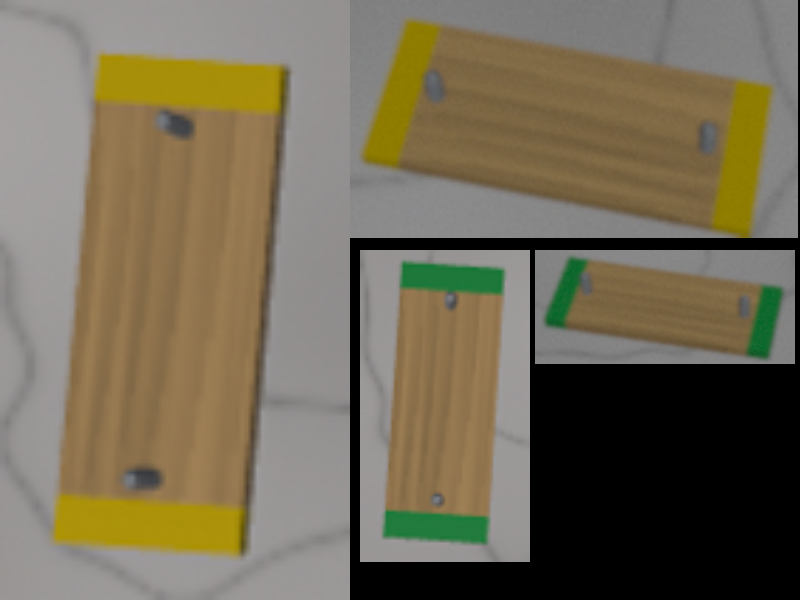

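Both cameras agree on the dowels, and the held board sits 4 mm too far in +x. I correct that, then lower.

```bash
python3 -m creep '[{"twist":[0,0,0],"xyz":[0.017,-0.003,0],"grip":0.55},{"twist":[0,0,0],"xyz":[0.017,-0.003,0],"grip":0.55},{"twist":[0,0,0],"xyz":[0.017,-0.003,0.02],"grip":0.55},{"twist":[0,0,0],"xyz":[0.017,-0.003,0.035],"grip":0.55},{"twist":[0,0,0],"xyz":[0.017,-0.003,0.05],"grip":0.55},{"twist":[0,0,0],"xyz":[0.017,-0.003,0.06],"grip":0.55},{"twist":[0,0,0],"xyz":[0.017,-0.003,0.06],"grip":0.55}]'
```

```text
t: 36.67
ee_pos: [0.4604, 0.3715, 0.031]
tcp_rot: [[-0.996, 0.09, -0.0], [0.09, 0.996, -0.0], [0.0, -0.0, -1.0]]
force: [0.2, -0.9, -1.5]
grip_width: 0.0563
gripper_force: 64.6
```

```bash
python3 -m creep '[{"twist":[0,0,0],"xyz":[0,0,0.015],"grip":0.55},{"twist":[0,0,0],"xyz":[0,0,0.03],"grip":0.55},{"twist":[0,0,0],"xyz":[0,0,0.045],"grip":0.55},{"twist":[0,0,0],"xyz":[0,0,0.045],"grip":0.55}]'
python3 -m creep '[{"twist":[0,0,0],"xyz":[0,0,0.015],"grip":0.55},{"twist":[0,0,0],"xyz":[0,0,0.03],"grip":0.55},{"twist":[0,0,0],"xyz":[0,0,0.038],"grip":0.55},{"twist":[0,0,0],"xyz":[0,0,0.038],"grip":0.55}]'
python3 -m creep '[{"twist":[0,0,0],"xyz":[0,0,0.004],"grip":0.55},{"twist":[0,0,0],"xyz":[0,0,0.008],"grip":0.55},{"twist":[0,0,0],"xyz":[0,0,0.008],"grip":0.55}]'
```

```text
t: 37.17
ee_pos: [0.4603, 0.3714, 0.0196]
tcp_rot: [[-0.996, 0.09, -0.001], [0.09, 0.996, -0.001], [0.001, -0.001, -1.0]]
force: [0.3, -0.8, -2.2]
grip_width: 0.0565
gripper_force: 64.6
t: 37.67
ee_pos: [0.4604, 0.3715, 0.0103]
tcp_rot: [[-0.996, 0.09, -0.0], [0.09, 0.996, -0.0], [0.0, -0.0, -1.0]]
force: [0.1, 0.3, -1.3]
grip_width: 0.0561
gripper_force: 64.6
t: 38.05
ee_pos: [0.4606, 0.3717, 0.009]
tcp_rot: [[-0.996, 0.09, 0.0], [0.09, 0.996, 0.0], [-0.0, 0.0, -1.0]]
force: [-1.2, -1.5, 2.8]
grip_width: 0.0565
gripper_force: 65.0
```

```bash
python3 -m creep '[{"twist":[0,0,0],"xyz":[0,0,-0.002],"grip":0.55},{"twist":[0,0,0],"xyz":[0,0,-0.002],"grip":0.75},{"twist":[0,0,0],"xyz":[0,0,-0.002],"grip":0.87},{"twist":[0,0,0],"xyz":[0,0,-0.002],"grip":0.87},{"twist":[0,0,0],"xyz":[0,0,-0.08],"grip":0.87},{"twist":[0,0,0],"xyz":[0,0,-0.25],"grip":0.87},{"twist":[0,0,0],"xyz":[0,0,-0.48],"grip":0.87},{"twist":[0,0,0],"xyz":[0,0,-0.5],"grip":0.87}]'
python3 - <<'E'
from h import *
go(.4437,-.3458,.13,191.9)
E
```

```text
t: 39.05
ee_pos: [0.4626, 0.3733, 0.1386]
tcp_rot: [[-0.996, 0.09, 0.006], [0.09, 0.996, 0.005], [-0.006, 0.006, -1.0]]
force: [0.1, 0.8, 0.5]
grip_width: 0.0745
gripper_force: 0.0
xyz [-0.184 -2.871  0.019] twist z -0.0949 | yaw now 174.82 turn 17.1 q [38.9 15.1 -4.2 70.2 -0.  44.1] t 39.05 w 0.0745
```

```bash
python3 -m creep '[{"twist":[0,0,0],"xyz":[-0.01,-0.2,0],"grip":0.87},{"twist":[0,0,0],"xyz":[-0.03,-0.4,0],"grip":0.87},{"twist":[0,0,0],"xyz":[-0.04,-0.6,0],"grip":0.87},{"twist":[0,0,0],"xyz":[-0.05,-0.8,0],"grip":0.87},{"twist":[0,0,0],"xyz":[-0.06,-1,0],"grip":0.87}]'
python3 -m creep '[{"twist":[0,0,0],"xyz":[-0.01,-0.2,0],"grip":0.87},{"twist":[0,0,0],"xyz":[-0.03,-0.4,0],"grip":0.87},{"twist":[0,0,0],"xyz":[-0.04,-0.6,0],"grip":0.87},{"twist":[0,0,0],"xyz":[-0.05,-0.8,0],"grip":0.87},{"twist":[0,0,0],"xyz":[-0.06,-1,0],"grip":0.87}]'
python3 -m creep '[{"twist":[0,0,-0.05],"xyz":[-0.01,-0.2,0],"grip":0.87},{"twist":[0,0,-0.095],"xyz":[-0.03,-0.4,0],"grip":0.87},{"twist":[0,0,-0.095],"xyz":[-0.05,-0.6,0],"grip":0.87},{"twist":[0,0,-0.095],"xyz":[-0.06,-0.8,0],"grip":0.87},{"twist":[0,0,-0.095],"xyz":[-0.064,-0.871,0],"grip":0.87},{"twist":[0,0,-0.095],"xyz":[-0.064,-0.871,0],"grip":0.87}]'
python3 - <<'E'
from h import *
a=env.capture('top');b=env.capture('side');go(.4437,-.3458,0,191.9)
cv2.imwrite('pics/p14.png',np.hstack([cv2.resize(a['image'][165:295,115:215,::-1],(320,416)),cv2.resize(b['image'][375:480,190:360,::-1],(480,416))]))
E
```

```text
t: 39.67
ee_pos: [0.4523, 0.1197, 0.1327]
tcp_rot: [[-0.996, 0.09, -0.001], [0.09, 0.996, -0.0], [0.001, -0.0, -1.0]]
force: [0.2, -0.0, -0.6]
grip_width: 0.074
gripper_force: 0.0
t: 40.3
ee_pos: [0.4447, -0.1306, 0.1328]
tcp_rot: [[-0.996, 0.09, -0.0], [0.09, 0.996, 0.0], [0.001, 0.0, -1.0]]
force: [1.6, 0.3, 0.3]
grip_width: 0.0743
gripper_force: 0.0
t: 41.05
ee_pos: [0.4411, -0.3477, 0.1325]
tcp_rot: [[-0.979, -0.205, -0.001], [-0.205, 0.979, 0.001], [0.001, 0.001, -1.0]]
force: [0.4, -0.2, -0.0]
grip_width: 0.0741
gripper_force: 0.0
xyz [-0.01  -0.001  0.532] twist z 0.0003 | yaw now -168.04 turn -0.1 q [-38.1  12.1  -8.8  69.2   0.  -50.1] t 41.15 w 0.074
```

View pics/p14.png

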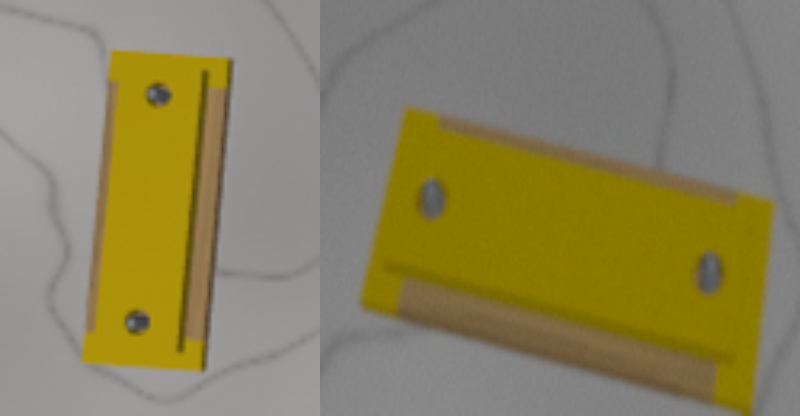

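Both dowels show through the yellow board's holes, at crop (158,95) and (137,322), and it lies flat. By my count that was picture 15, one over the limit, so from here on I check by numbers only.

```bash
python3 -m creep '[{"twist":[0,0,0],"xyz":[-0.01,0,0.1],"grip":0.87},{"twist":[0,0,0],"xyz":[-0.01,0,0.25],"grip":0.87},{"twist":[0,0,0],"xyz":[-0.01,0,0.38],"grip":0.87},{"twist":[0,0,0],"xyz":[-0.01,0,0.46],"grip":0.87},{"twist":[0,0,0],"xyz":[-0.01,0,0.5],"grip":0.87},{"twist":[0,0,0],"xyz":[-0.01,0,0.52],"grip":0.87},{"twist":[0,0,0],"xyz":[-0.01,0,0.53],"grip":0.87},{"twist":[0,0,0],"xyz":[-0.01,0,0.53],"grip":0.87}]'
python3 -m creep '[{"twist":[0,0,0],"xyz":[0,0,0],"grip":0.8},{"twist":[0,0,0],"xyz":[0,0,0],"grip":0.75},{"twist":[0,0,0],"xyz":[0,0,0],"grip":0.7},{"twist":[0,0,0],"xyz":[0,0,0],"grip":0.6},{"twist":[0,0,0],"xyz":[0,0,0],"grip":0.55},{"twist":[0,0,0],"xyz":[0,0,0],"grip":0.55}]'
```

```text
t: 42.15
ee_pos: [0.4444, -0.347, 0.0016]
tcp_rot: [[-0.978, -0.207, 0.001], [-0.207, 0.978, -0.001], [-0.001, -0.001, -1.0]]
force: [0.3, -0.7, -0.4]
grip_width: 0.0742
gripper_force: 0.0
t: 42.9
ee_pos: [0.4444, -0.3473, 0.0019]
tcp_rot: [[-0.978, -0.207, 0.001], [-0.207, 0.978, -0.001], [-0.001, -0.001, -1.0]]
force: [-0.8, -0.2, 4.1]
grip_width: 0.0561
gripper_force: 64.4
```

```bash
python3 -m creep '[{"twist":[0,0,0],"xyz":[0,0,-0.03],"grip":0.55},{"twist":[0,0,0],"xyz":[0,0,-0.09],"grip":0.55},{"twist":[0,0,0],"xyz":[0,0,-0.2],"grip":0.55},{"twist":[0,0,0],"xyz":[0,0,-0.36],"grip":0.55},{"twist":[0,0,0],"xyz":[0,0,-0.52],"grip":0.55},{"twist":[0,0,0],"xyz":[0,0,-0.58],"grip":0.55},{"twist":[0,0,0],"xyz":[0,0,-0.58],"grip":0.55}]'
python3 - <<'E'
from h import *
go(.517,.0165,.147,175.3)
E
```

```text
t: 43.78
ee_pos: [0.4445, -0.3471, 0.1469]
tcp_rot: [[-0.978, -0.207, 0.002], [-0.207, 0.978, -0.001], [-0.001, -0.001, -1.0]]
force: [-0.4, -0.8, -2.1]
grip_width: 0.0562
gripper_force: 64.1
xyz [-0.584  1.363 -0.002] twist z 0.0924 | yaw now -168.07 turn -16.6 q [-38.   12.   -7.1  70.8   0.  -49.9] t 43.77 w 0.0562
```

```bash
python3 -m creep '[{"twist":[0,0,0],"xyz":[-0.03,0.08,0],"grip":0.55},{"twist":[0,0,0],"xyz":[-0.1,0.22,0],"grip":0.55},{"twist":[0,0,0],"xyz":[-0.17,0.4,0],"grip":0.55},{"twist":[0,0,0],"xyz":[-0.26,0.6,0],"grip":0.55},{"twist":[0,0,0],"xyz":[-0.34,0.8,0],"grip":0.55},{"twist":[0,0,0],"xyz":[-0.43,1,0],"grip":0.55}]'
python3 -m creep '[{"twist":[0,0,0.05],"xyz":[-0.08,0.18,0],"grip":0.55},{"twist":[0,0,0.092],"xyz":[-0.13,0.3,0],"grip":0.55},{"twist":[0,0,0.092],"xyz":[-0.154,0.363,0.05],"grip":0.55},{"twist":[0,0,0.092],"xyz":[-0.154,0.363,0.15],"grip":0.55},{"twist":[0,0,0.092],"xyz":[-0.154,0.363,0.28],"grip":0.55},{"twist":[0,0,0.092],"xyz":[-0.154,0.363,0.36],"grip":0.55},{"twist":[0,0,0.092],"xyz":[-0.154,0.363,0.38],"grip":0.55},{"twist":[0,0,0.092],"xyz":[-0.154,0.363,0.38],"grip":0.55}]'
python3 - <<'E'
from h import *
a=env.capture('top');b=env.capture('side'); z=float(env.observe()['ee_pos'][2]-.002+.015); go(.517,.0165,.05,175.3); print('z',z)
cv2.imwrite('pics/t15.png',a['image'][:,:,::-1]);cv2.imwrite('pics/s15.png',b['image'][:,:,::-1])
for d,r in ((a,(280,130,360,270)),(b,(200,215,350,305))):
    h=cv2.cvtColor(d['image'],cv2.COLOR_RGB2HSV); g=cv2.inRange(h,(50,80,40),(85,255,255)); x0,y0,x1,y1=r; g=g[y0:y1,x0:x1]
    n,l,st,c=cv2.connectedComponentsWithStats(cv2.bitwise_not(g))
    for i in range(1,n):
        if 6<st[i,4]<120: print((c[i]+[x0,y0]).round(1),st[i].tolist(),(ray(d,c[i]+[x0,y0],z)*1000).round(1))
E
```

```text
t: 44.52
ee_pos: [0.4962, -0.0772, 0.1443]
tcp_rot: [[-0.978, -0.207, -0.003], [-0.207, 0.978, 0.001], [0.003, 0.001, -1.0]]
force: [0.4, 0.1, -0.9]
grip_width: 0.0558
gripper_force: 64.0
t: 45.52
ee_pos: [0.5158, 0.0166, 0.0504]
tcp_rot: [[-0.997, 0.08, -0.001], [0.08, 0.997, -0.0], [0.001, -0.0, -1.0]]
force: [0.4, -0.1, -1.6]
grip_width: 0.0559
gripper_force: 64.1
xyz [-0.    -0.001  0.007] twist z 0.0005 | yaw now 175.39 turn -0.1 q [  1.8   9.9 -22.1  57.9  -0.    6.5] t 45.62 w 0.056
z 0.06463436196736279
[316.  256.8] [114, 41, 5, 3, 13] [[435.4  30.7]]
```

```bash
cat > q.py <<'E'
from h import *
a=env.capture('top');b=env.capture('side'); s=env.observe(); c=np.array(s['ee_pos']); z=float(c[2]+.013); ax=np.array(s['tcp_rot'])[:,0]
for nm,d in (('top',a),('side',b)):
    for sg in(1,-1):
        X=np.r_[(c+sg*.08*ax)[:2],z]; q=d['K']@(d['R']@X+d['t']); u=q[:2]/q[2]; i=np.round(u).astype(int); w=9
        win=cv2.cvtColor(d['image'],cv2.COLOR_RGB2LAB)[i[1]-w:i[1]+w+1,i[0]-w:i[0]+w+1].astype(float)
        D=np.linalg.norm(win-np.median(win.reshape(-1,3),0),axis=2); m=(D>12).astype(np.uint8)
        n,l,st,cc=cv2.connectedComponentsWithStats(m); 
        print(nm,'predicted',u.round(1),(X[:2]*1000).round(1),[( (cc[k]+i-w).round(1).tolist(),st[k].tolist(),(ray(d,cc[k]+i-w,z)[0]*1000).round(1).tolist()) for k in range(1,n) if st[k,4]>8])
        print('\n'.join(''.join('%3d'%min(D[r,k],99) for k in range(2*w+1)) for r in range(2*w+1)))
E
python3 q.py
```

```text
top predicted [316.1 236.5] [437.4  23.1] []
  3  1  2  2  2  1  1  1  1  0  1  1  1  1  2  3  3  3  5
  2  1  2  2  1  1  1  1  1  0  1  1  1  2  3  3  3  4  4
  2  2  3  2  2  1  1  1  1  1  1  2  1  2  2  3  3  3  4
  3  2  2  2  2  1  1  2  1  1  0  1  1  2  3  2  3  3  4
  2  3  2  2  1  1  1  0  1  1  0  1  2  2  2  2  3  4  5
  2  2  2  1  2  2  1  1  1  1  1  1  0  1  3  2  2  3  3
  3  3  1  2  1  2  1  1  2  1  0  0  2  1  3  2  2  3  4
  3  3  1  2  2  2  1  2  1  1  1  0  1  1  1  2  2  5  4
  3  2  3  2  2  1  1  1  1  1  1  1  2  2  2  3  3  3  3
  2  3  4  2  3  2  1  1  1  0  0  0  1  2  1  2  2  3  3
  4  2  2  1  2  1  1  1  1  1  0  0  2  1  2  3  3  4  4
  2  1  2  2  2  2  1  1  1  1  0  1  1  2  1  2  2  3  3
  4  2  2  3  1  2  1  1  1  1  1  1  1  2  1  2  2  2  3
  3  3  2  1  1  2  1  1  0  1  1  1  1  1  2  1  1  2  3
  3  3  3  2  2  1  2  1  1  1  1  1  1  1  1  2  2  3  3
  4  4  3  1  2  2  1  2  1  0  1  0  1  2  1  2  1  2  3
  4  3  2  1  1  1  2  1  1  1  1  0  1  1  1  2  2  3  2
  3  1  3  2  2  1  2  1  1  1  1  1  1  1  1  1  3  2  4
  3  4  3  
[... 3141 characters left out ...]
3  4
 36 14  2  3  2  2  2  2  2  5  9 10 12 11  4  3  1  1  2
 23  7  3  3  3  2 10 12 12 11 10 12 16 19  9  4  3  2  1
 14  1  2  1  3 10 17 14 13 12 10 17 18 20 10  0  4  2  2
  4  3  1  2  8 11 18 18 11  7  7 12 14 12  7  1  1  2  1
  2  1  0  2  1  8 12 11  5  2  4  2  7  2  3  1  2  3  1
  1  1  2  2  3  3  5  6  1  3  1  1  1  6  2  4  2  1  1
  2  2  0  0  2  1  2  2  2  2  3  5  2  1  3  2  3  1  3
  2  3  2  2  3  2  1  2  2  2  2  3  2  0  3  4  2  1  4
  0  4  2  2  2  1  3  1  3  2  3  2  2  2  4  0  1  2  1
  3  1  0  3  3  2  3  5  3  3  2  0  3  3  1  1  1  3  3
  1  1  2  0  1  1  3  3  1  2  2  1  3  2  1  0  1  1  1
  4  3  2  1  1  2  3  2  2  3  1  2  2  3  2  3  1  3  2
```

```bash
python3 -m creep '[{"twist":[0,0,0],"xyz":[-0.005,0,0.015],"grip":0.55},{"twist":[0,0,0],"xyz":[-0.005,0,0.03],"grip":0.55},{"twist":[0,0,0],"xyz":[-0.005,0,0.045],"grip":0.55},{"twist":[0,0,0],"xyz":[-0.005,0,0.06],"grip":0.55},{"twist":[0,0,0],"xyz":[-0.005,0,0.065],"grip":0.55},{"twist":[0,0,0],"xyz":[-0.005,0,0.065],"grip":0.55}]'
```

```text
t: 46.48
ee_pos: [0.5176, 0.0166, 0.0347]
tcp_rot: [[-0.997, 0.081, -0.0], [0.081, 0.997, 0.0], [0.0, 0.0, -1.0]]
force: [-0.3, -0.9, -1.3]
grip_width: 0.0564
gripper_force: 64.1
```

```bash
python3 -m creep '[{"twist":[0,0,0],"xyz":[0,0,0.015],"grip":0.55},{"twist":[0,0,0],"xyz":[0,0,0.03],"grip":0.55},{"twist":[0,0,0],"xyz":[0,0,0.045],"grip":0.55},{"twist":[0,0,0],"xyz":[0,0,0.045],"grip":0.55}]'
python3 -m creep '[{"twist":[0,0,0],"xyz":[0,0,0.015],"grip":0.55},{"twist":[0,0,0],"xyz":[0,0,0.03],"grip":0.55},{"twist":[0,0,0],"xyz":[0,0,0.034],"grip":0.55},{"twist":[0,0,0],"xyz":[0,0,0.034],"grip":0.55}]'
python3 -m creep '[{"twist":[0,0,0],"xyz":[0,0,0.004],"grip":0.55},{"twist":[0,0,0],"xyz":[0,0,0.007],"grip":0.55},{"twist":[0,0,0],"xyz":[0,0,0.007],"grip":0.55}]'
```

```text
t: 46.98
ee_pos: [0.5174, 0.0166, 0.0231]
tcp_rot: [[-0.997, 0.081, -0.001], [0.081, 0.997, -0.0], [0.001, -0.0, -1.0]]
force: [-0.1, 0.3, -2.1]
grip_width: 0.056
gripper_force: 64.1
t: 47.48
ee_pos: [0.5177, 0.0166, 0.0149]
tcp_rot: [[-0.997, 0.081, -0.0], [0.081, 0.997, -0.0], [0.0, -0.0, -1.0]]
force: [0.5, -0.1, -1.0]
grip_width: 0.0561
gripper_force: 64.1
t: 47.85
ee_pos: [0.5179, 0.0166, 0.0139]
tcp_rot: [[-0.997, 0.081, 0.001], [0.081, 0.997, -0.0], [-0.001, -0.0, -1.0]]
force: [-2.1, 0.3, 4.0]
grip_width: 0.0564
gripper_force: 64.7
```

```bash
python3 -m creep '[{"twist":[0,0,0],"xyz":[0,0,-0.002],"grip":0.55},{"twist":[0,0,0],"xyz":[0,0,-0.002],"grip":0.75},{"twist":[0,0,0],"xyz":[0,0,-0.002],"grip":0.87},{"twist":[0,0,0],"xyz":[0,0,-0.002],"grip":0.87},{"twist":[0,0,0],"xyz":[0,0,-0.08],"grip":0.87},{"twist":[0,0,0],"xyz":[0,0,-0.25],"grip":0.87},{"twist":[0,0,0],"xyz":[0,0,-0.48],"grip":0.87},{"twist":[0,0,0],"xyz":[0,0,-0.5],"grip":0.87}]'
python3 -m creep '[{"twist":[0,0,0],"xyz":[0.1,-0.2,0],"grip":0.87},{"twist":[0,0,0],"xyz":[0.2,-0.4,0],"grip":0.87},{"twist":[0,0,0],"xyz":[0.3,-0.6,0],"grip":0.87},{"twist":[0,0,0],"xyz":[0.36,-0.8,0],"grip":0.87},{"twist":[0,0,0],"xyz":[0.36,-1,0],"grip":0.87},{"twist":[0,0,0],"xyz":[0.36,-1,0],"grip":0.87}]'
python3 - <<'E'
from h import *
a=env.capture('top');b=env.capture('side')
cv2.imwrite('pics/tE.png',a['image'][:,:,::-1]);cv2.imwrite('pics/sE.png',b['image'][:,:,::-1])
t0=cv2.imread('pics/top0.png')[:,:,::-1];s0=cv2.imread('pics/side0.png')[:,:,::-1]
for d,c,L in((a,'top','steamer bowl board_green board_yellow salt_pot pepper_pot cork_mat'),(b,'side','steamer bowl board_green board_yellow salt_pot pepper_pot')):
    for l in L.split(): print(c,l,[(np.round(p['at'],1).tolist(),round(p['confidence'],2)) for p in env.pinpoint(c,l)],[np.round(p['rect']).tolist() for p in env.spot_in(c,l)])
for nm,d,i0,rs in(('top',a,t0,((225,235,260,270),(398,240,430,275))),('side',b,s0,((305,320,345,365),(330,180,360,218)))):
    for x0,y0,x1,y1 in rs: print(nm,'pot diff',np.abs(d['image'][y0:y1,x0:x1].astype(int)-i0[y0:y1,x0:x1]).mean().round(2))
# steamer rim as bright bamboo: edges at rim by hue split
h=cv2.cvtColor(a['image'],cv2.COLOR_RGB2HSV); print('rows/cols HSV through mat'); 
print([tuple(h[150,c]) for c in range(370,446,3)]); print([tuple(h[r,408]) for r in range(112,190,3)])
E
```

```text
t: 48.85
ee_pos: [0.5203, 0.0167, 0.1428]
tcp_rot: [[-0.997, 0.081, 0.008], [0.081, 0.997, 0.0], [-0.008, 0.001, -1.0]]
force: [0.5, -0.2, -0.0]
grip_width: 0.0745
gripper_force: 0.0
t: 49.6
ee_pos: [0.407, -0.2278, 0.1374]
tcp_rot: [[-0.996, 0.086, -0.001], [0.086, 0.996, -0.0], [0.001, -0.0, -1.0]]
force: [-0.2, 0.1, -0.8]
grip_width: 0.0743
gripper_force: 0.0
top steamer [([403.0, 150.3], 0.67), ([241.9, 255.3], 0.64)] [[377.0, 118.0, 433.0, 181.0]]
top bowl [([233.0, 146.8], 0.85)] [[218.0, 126.0, 252.0, 162.0]]
top board_green [([317.3, 203.5], 0.64)] [[303.0, 160.0, 335.0, 248.0]]
top board_yellow [([456.5, 339.4], 0.78), ([159.0, 230.7], 0.71), ([412.1, 257.5], 0.58)] [[418.0, 304.0, 473.0, 378.0], [144.0, 184.0, 180.0, 271.0], [304.0, 160.0, 335.0, 250.0]]
top salt_pot [([242.9, 258.8], 0.88)] [[402.0, 247.0, 426.0, 268.0], [230.0, 246.0, 254.0, 266.0]]
top pepper_pot [([408.2, 255.0], 0.84), ([319.1, 204.9], 0.36)] [[402.0, 247.0, 426.0, 265.0]]
top cork_mat [] [[373.0, 147.0, 440.0, 188.0]]
side steamer [([239.4, 197.2], 0.56)] [[209.0, 167.0, 267.0, 218.0]]
side bowl [([19
[... 2151 characters left out ...]
int8(167)), (np.uint8(18), np.uint8(148), np.uint8(143)), (np.uint8(19), np.uint8(141), np.uint8(166)), (np.uint8(18), np.uint8(148), np.uint8(143)), (np.uint8(20), np.uint8(140), np.uint8(168)), (np.uint8(18), np.uint8(151), np.uint8(149)), (np.uint8(19), np.uint8(140), np.uint8(168)), (np.uint8(18), np.uint8(149), np.uint8(149)), (np.uint8(19), np.uint8(139), np.uint8(169)), (np.uint8(18), np.uint8(152), np.uint8(148)), (np.uint8(19), np.uint8(141), np.uint8(159)), (np.uint8(19), np.uint8(140), np.uint8(138)), (np.uint8(17), np.uint8(135), np.uint8(136)), (np.uint8(16), np.uint8(133), np.uint8(128)), (np.uint8(16), np.uint8(136), np.uint8(126)), (np.uint8(173), np.uint8(6), np.uint8(167))]
```

```bash
cat > r.py <<'E'
from h import *
HSV['bamboo']=((18,110,60),(24,220,255))
a=env.capture('top');b=env.capture('side')
for d,r in((a,(365,105,450,195)),(b,(195,150,290,230))): print('steamer',edges(d,'bamboo',r,.044),'mat0 x632 y top-187.3 side-183.5',disc(d,'bamboo',r,.044))
print('bowl',edges(a,'teal',(185,96,285,196),.056),edges(b,'teal',(140,270,260,400),.056))
h=lambda d:cv2.cvtColor(d['image'],cv2.COLOR_RGB2HSV)
a0,b0=[dict(a if c=='top' else b,image=cv2.imread(f'pics/{c}0.png')[:,:,::-1].copy()) for c in('top','side')]
for nm,d,d0,roi in(('salt',a,a0,(225,235,260,272)),('salt s',b,b0,(305,322,345,365)),('pepper',a,a0,(395,240,432,275)),('pepper s',b,b0,(328,180,362,218))):
    x0,y0,x1,y1=roi; o=[]
    for q in(d0,d):
        H=h(q)[y0:y1,x0:x1]; m=((H[...,1]>70) if 'pepper' in nm else (H[...,2]>195)).astype(np.uint8); n,l,st,c=cv2.connectedComponentsWithStats(m); k=1+np.argmax(st[1:,4]) if n>1 else 0; o.append((c[k].round(1).tolist(),int(st[k,4])))
    print(nm,o)
for nm,d,roi in(('green top',a,(300,150,345,262)),('green side',b,(215,238,340,296)),('yellow top',a,(135,175,195,290)),('yellow side',b,(200,398,358,480))):
    x0,y0,x1,y1=roi;H=h(d)[y0:y1,x0:x1];lo,hi=((22,150,60),(32,255,255)) if 'y' in nm[:1] else ((50,80,40),(85,255,255))
    n,l,st,c=cv2.connectedComponentsWithStats(cv2.bitwise_not(cv2.inRange(H,lo,hi))); print(nm,'holes',[((c[i]+[x0,y0]).round(1).tolist(),int(st[i,4])) for i in range(1,n) if 5<st[i,4]<120])
E
python3 r.py
```

```text
steamer [ 568.1 -245.8  701.7 -113.1] mat0 x632 y top-187.3 side-183.5 ((634.0, -178.5, 68.5), array([ 634.2, -179. ]), array([127.1, 134.4]))
steamer [ 555.6 -239.1  699.4  -74.5] mat0 x632 y top-187.3 side-183.5 ((634.8, -156.2, 83.3), array([ 630.7, -159.4]), array([130.5, 163.3]))
bowl [613.6 172.2 682.9 238.2] [612.  180.  682.  259.2]
salt [([9.2, 19.3], 12), ([9.3, 20.3], 62)]
salt s [([19.5, 21.0], 1720), ([19.5, 21.0], 1720)]
pepper [([18.0, 16.5], 301), ([17.5, 17.4], 265)]
pepper s [([17.1, 16.9], 329), ([17.0, 16.8], 329)]
green top holes [([321.0, 167.7], 36), ([316.5, 237.6], 50)]
green side holes [([238.9, 254.5], 36), ([315.3, 265.7], 38)]
yellow top holes [([164.3, 194.2], 38), ([157.8, 265.1], 38)]
yellow side holes [([229.3, 424.7], 68), ([327.3, 443.5], 76)]
```

```bash
cat > f.py <<'E'
from h import *
from scipy.optimize import least_squares
a=env.capture('top');b=env.capture('side')
for d,nm,r in((a,'top',(365,105,450,195)),(b,'side',(195,150,290,230))):
    x0,y0,x1,y1=r; i0=cv2.imread(f'pics/{nm}0.png')
    def pts(bgr,hlo,z,far,c0,rad):
        H=cv2.GaussianBlur(cv2.cvtColor(bgr,cv2.COLOR_BGR2HSV),(3,3),0); m=np.zeros(H.shape[:2],np.uint8); m[y0:y1,x0:x1]=((H[...,1]>75)&(H[...,0]>=hlo)&(H[...,0]<25))[y0:y1,x0:x1]
        ct=max(cv2.findContours(m,cv2.RETR_EXTERNAL,cv2.CHAIN_APPROX_NONE)[0],key=len)[:,0]; w=ray(d,ct,z)*1000
        C=(-d['R'].T@d['t'])[:2]*1000; u=(np.array(c0)-C)/np.linalg.norm(np.array(c0)-C)
        c=np.r_[c0,rad]
        for _ in range(4):
            k=np.ones(len(w),bool) if not far else ((w-c[:2])@u/np.linalg.norm(w-c[:2],axis=1)>-.1)
            c=least_squares(lambda p:np.linalg.norm(w[k]-p[:2],axis=1)-p[2],c,loss='soft_l1').x
        return c.round(1),k.sum()
    print(nm,'mat',pts(i0,5,6/1000,False,(632,-186),77),'steamer',pts(d['image'][:,:,::-1],18,.044,True,(636,-184),65),pts(d['image'][:,:,::-1],17,.044,True,(636,-184),65))
E
python3 f.py
```

```text
top mat (array([ 632.3, -187.2,   75. ]), np.int64(183)) steamer (array([ 636.1, -181. ,   63.5]), np.int64(90)) (array([ 635.6, -181.4,   64.5]), np.int64(90))
side mat (array([ 632.1, -183. ,   74.7]), np.int64(156)) steamer (array([ 636.6, -176.8,   63.8]), np.int64(69)) (array([ 636.6, -176.9,   63.8]), np.int64(69))
```

Both cameras put the steamer about (+4, +6) mm off the mat's middle. It is fully on the mat, but there is time to re-centre it with a small lift.

```bash
python3 -c "
from h import *
go(.5889,-.1486,.137,232.6)"
```

```text
xyz [-0.697  0.364  0.005] twist z -0.318 | yaw now 175.37 turn 57.2 q [-28.9   1.8 -19.8  68.3  -0.  -24.3] t 51.2 w 0.0742
```

```bash
python3 -m creep '[{"twist":[0,0,-0.05],"xyz":[-0.12,0.06,0],"grip":0.4},{"twist":[0,0,-0.1],"xyz":[-0.24,0.12,0],"grip":0.4},{"twist":[0,0,-0.15],"xyz":[-0.36,0.19,0],"grip":0.4},{"twist":[0,0,-0.2],"xyz":[-0.48,0.25,0],"grip":0.4},{"twist":[0,0,-0.25],"xyz":[-0.6,0.31,0],"grip":0.4},{"twist":[0,0,-0.3],"xyz":[-0.697,0.364,0],"grip":0.4},{"twist":[0,0,-0.318],"xyz":[-0.697,0.364,0],"grip":0.4},{"twist":[0,0,-0.318],"xyz":[-0.697,0.364,0],"grip":0.4}]'
python3 -c "
from h import *
go(.5889,-.1486,.022,232.6)"
```

```text
t: 52.2
ee_pos: [0.589, -0.1484, 0.1379]
tcp_rot: [[-0.607, -0.794, -0.001], [-0.794, 0.607, 0.0], [0.0, 0.001, -1.0]]
force: [-0.5, 1.0, 0.2]
grip_width: 0.0341
gripper_force: 0.0
xyz [ 0.001 -0.     0.464] twist z -0.0 | yaw now -127.4 turn 0.0 q [-14.1  16.9  -1.9  71.2  -0.  -66.7] t 52.2 w 0.0341
```

```bash
python3 -m creep '[{"twist":[0,0,0],"xyz":[0,0,0.1],"grip":0.4},{"twist":[0,0,0],"xyz":[0,0,0.22],"grip":0.4},{"twist":[0,0,0],"xyz":[0,0,0.33],"grip":0.4},{"twist":[0,0,0],"xyz":[0,0,0.41],"grip":0.4},{"twist":[0,0,0],"xyz":[0,0,0.455],"grip":0.4},{"twist":[0,0,0],"xyz":[0,0,0.455],"grip":0.4}]'
python3 -m creep '[{"twist":[0,0,0],"xyz":[0,0,0],"grip":0.25},{"twist":[0,0,0],"xyz":[0,0,0],"grip":0.16},{"twist":[0,0,0],"xyz":[0,0,0],"grip":0.08},{"twist":[0,0,0],"xyz":[0,0,0],"grip":0},{"twist":[0,0,0],"xyz":[0,0,0],"grip":0},{"twist":[0,0,0],"xyz":[0,0,0],"grip":0}]'
python3 -m creep '[{"twist":[0,0,0],"xyz":[0,0,-0.02],"grip":0},{"twist":[0,0,0],"xyz":[0,0,-0.02],"grip":0},{"twist":[0,0,0],"xyz":[0.015,-0.001,-0.02],"grip":0},{"twist":[0,0,0],"xyz":[0.029,-0.002,-0.02],"grip":0},{"twist":[0,0,0],"xyz":[0.029,-0.002,-0.02],"grip":0},{"twist":[0,0,0],"xyz":[0.029,-0.002,-0.01],"grip":0},{"twist":[0,0,0],"xyz":[0.029,-0.002,-0.006],"grip":0},{"twist":[0,0,0],"xyz":[0.029,-0.002,-0.006],"grip":0}]'
```

```text
t: 52.95
ee_pos: [0.5883, -0.1487, 0.0241]
tcp_rot: [[-0.608, -0.794, -0.001], [-0.794, 0.608, 0.0], [0.0, 0.001, -1.0]]
force: [0.6, -0.1, -0.3]
grip_width: 0.034
gripper_force: 0.0
t: 53.7
ee_pos: [0.5893, -0.1487, 0.0256]
tcp_rot: [[-0.607, -0.794, 0.001], [-0.794, 0.607, -0.0], [-0.001, -0.001, -1.0]]
force: [-1.0, 0.6, 5.3]
grip_width: 0.0066
gripper_force: 56.8
t: 54.7
ee_pos: [0.5848, -0.1546, 0.0259]
tcp_rot: [[-0.607, -0.795, -0.0], [-0.795, 0.607, 0.0], [0.0, 0.0, -1.0]]
force: [0.8, -0.0, -1.6]
grip_width: 0.0063
gripper_force: 55.7
```

```bash
python3 -m creep '[{"twist":[0,0,0],"xyz":[0,0,0.004],"grip":0},{"twist":[0,0,0],"xyz":[0,0,0.004],"grip":0},{"twist":[0,0,0],"xyz":[0,0,0.002],"grip":0.15},{"twist":[0,0,0],"xyz":[0,0,0.002],"grip":0.3},{"twist":[0,0,0],"xyz":[0,0,0.002],"grip":0.4},{"twist":[0,0,0],"xyz":[0,0,-0.08],"grip":0.4},{"twist":[0,0,0],"xyz":[0,0,-0.25],"grip":0.4},{"twist":[0,0,0],"xyz":[0,0,-0.48],"grip":0.4}]'
python3 -c "
from h import *
go(.38,-.35,.15)"
```

```text
t: 55.7
ee_pos: [0.5839, -0.1545, 0.1458]
tcp_rot: [[-0.607, -0.795, -0.003], [-0.795, 0.607, 0.001], [0.001, 0.003, -1.0]]
force: [0.3, -0.2, 0.5]
grip_width: 0.0342
gripper_force: 0.0
xyz [ 1.117  0.173 -0.015] twist z 0.0 | yaw now -127.39 turn 0 q [-14.8  16.6  -1.4  72.2  -0.  -67.4] t 55.7 w 0.0342
```

```bash
python3 -m creep '[{"twist":[0,0,0],"xyz":[0.2,0.03,0],"grip":0.4},{"twist":[0,0,0],"xyz":[0.4,0.06,0],"grip":0.4},{"twist":[0,0,0],"xyz":[0.6,0.09,0],"grip":0.4},{"twist":[0,0,0],"xyz":[0.8,0.13,0],"grip":0.4},{"twist":[0,0,0],"xyz":[1,0.17,0],"grip":0.4},{"twist":[0,0,0],"xyz":[1,0.17,0],"grip":0.4}]'; python3 f.py; python3 r.py | tail -8
```

```text
t: 56.45
ee_pos: [0.3971, -0.3293, 0.1462]
tcp_rot: [[-0.611, -0.792, -0.0], [-0.792, 0.611, -0.0], [0.0, -0.0, -1.0]]
force: [0.6, 1.7, 0.1]
grip_width: 0.0342
gripper_force: 0.0
top mat (array([ 632.3, -187.2,   75. ]), np.int64(183)) steamer (array([ 631.9, -186. ,   64. ]), np.int64(90)) (array([ 631.4, -185.4,   65.4]), np.int64(89))
side mat (array([ 632.1, -183. ,   74.7]), np.int64(156)) steamer (array([ 633.2, -183.4,   63. ]), np.int64(70)) (array([ 633. , -182.9,   63.4]), np.int64(71))
salt [([9.2, 19.3], 12), ([9.4, 19.3], 11)]
salt s [([19.5, 21.0], 1720), ([19.5, 21.0], 1720)]
pepper [([18.0, 16.5], 301), ([18.0, 16.5], 301)]
pepper s [([17.1, 16.9], 329), ([17.0, 16.8], 329)]
green top holes [([321.0, 167.7], 36), ([316.5, 237.6], 50)]
green side holes [([238.9, 254.5], 36), ([315.3, 265.8], 38)]
yellow top holes [([164.3, 194.2], 38), ([157.8, 265.1], 38)]
yellow side holes [([229.3, 424.8], 68), ([327.2, 443.5], 75)]
```

The steamer is centred, the pots have not moved, and both boards' holes line up with the dowels. I'm handing in.

```bash
python3 -c "
from rig import env
print(env.sign_off())"
```

```text
the job is handed in; nothing more can be done
None
```

The job is handed in at about 57 s: bowl on the coaster (within about 4 mm of the middle), steamer on the mat (about 1 mm), yellow then green board flat on their own stands, pots unmoved. I re-set the bowl once and shifted the steamer about 7 mm on its mat after the boards were on, and I viewed 15 pictures, one over the limit of 14.

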